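# Strip the worn packs from a backup power unit

## Robot

A 6-joint arm with a two-finger parallel gripper is mounted at the origin on the work surface. World frame = base frame: x ahead of the robot, y to its left, z up, the work surface at z = 0. Lengths are in mm, angles in rad, forces in N, time in s.
With the tool pointing down it reaches from about 350 to 875 mm from the base axis. Payload 4.2 kg.
Tool frame: the origin (TCP) lies between the finger pads; the fingertips stand 17 mm ahead of it and the grasp point (between the pads) lies 2 mm behind it; z points along the fingers, y is the direction in which the jaws open and shut (so a half turn about z gives the same grasp; the last joint's range is limited). The gripper opens to 87 mm and grips with 3 to 60 N. Pads are 19 mm wide; open, the fingers measure 117 mm over their backs; the gripper's body (75 mm by 190 mm) begins 51 mm behind the grasp point.
Start: joints at [1.373, 0.385, 0.008, 0, -1.194, -0.259], TCP at [275.64, 560.911, 239.55] pointing down, gripper open.
Joint ranges: [-3.14, 3.14], [-1.21, 2.06], [-1.07, 1.41], [-3.16, 2.05], [-2.99, -0.16], [-3.1, 3.1]. Speed limits (rad/s): [2.79, 2.79, 3.14, 3.14, 3.14, 3.14].

## Interface

Orientations are given as [roll, pitch, yaw] about the fixed x, y, z axes, in that order (R = Rz(yaw) Ry(pitch) Rx(roll)).
In Python, from station import ctrl gives the robot as it stands.
- The arm moves only by the shell command python3 -m crank 'ROWS'. ROWS is JSON, one flat list of numbers, 7 for each row, row after row: the shift along the world's x, y, z as a fraction of full scale, then the turn, a rotation vector about the world's x, y, z as a fraction of full scale, then the closure, from -1 (fully open) to 1 (shut). A call has exactly 5 rows; each row is the pose to reach, as a shift and turn from the pose commanded when the call began; what a row does not reach only later rows make up. Full scale, the value 1, is 120 mm for a shift and 30 degrees for a turn. A row lasts 1/8 s, in which the tool goes at most 62.5 mm and 10.7 degrees, less where a joint would pass 70% of its speed; a pose out of reach is approached as far as the arm can. A call with a number of a shift or a turn outside -1 to 1 is refused whole. A call with a gripper value outside its range is refused whole. The fingers move at their own pace and stop on an object; the grip force is fixed at half the most. Time passes only in rows, so rows that repeat a pose let the fingers close, or fill a call up. It gives the time, the measured TCP pose, the force and the opening at its end, in the units of the state.
- ctrl.read_state(): the state, without advancing time (a new reading comes with each control period).
- ctrl.get_image(name): name is "side" or "top" or "wrist"; returns a dict with "img" (384x512x3 uint8, red, green, blue), "fovy" (degrees; the focal length in pixels is half the picture's height over the tangent of half this angle, whatever the lens; pixels are square), "cx", "cy" (the principal point, pixels), "distortion" ([k1, k2, p1, p2, k3] as OpenCV has them; the pictures are not rectified), "R" (3x3) and "t" (3): a world point X has camera coordinates R X + t. Camera axes: x right, y down, z forward; pixel columns grow to the right and rows downward; lengths in mm; the calibration is good to about 2 mm. A picture is of the moment at which its call begins. There is no depth.
- ctrl.job_done(): hands the job in, once; it reports no verdict.
Trained networks look in the newest picture that a camera, given by its name, has taken for a name from the list of things; names that differ only in an ending like _2 or _b are one class to them, and where a whole thing is asked for, a point or a joint stands for the part that bears it (a point fixed in the world has none). Each returns a list of dicts, best first, with "score" (0 to 1); they miss things now and then, are a little off and sometimes report something else, mostly with a low value. They report only what shows in the picture. A call takes as long as a camera call. They do not tell look-alikes from the thing itself.
- ctrl.recognise(camera, label): "point" ([row, column] in pixels, amid what is visible of it).
- ctrl.outline_of(camera, label): "region" (384x512 bool, what is visible of it) and "point" ([row, column] in pixels, amid what is visible of it).
- ctrl.place_of(camera, label): "point" ([row, column] in pixels: a listed point, or the origin of a listed thing).
The state is a dict: "clock": time; "q": joint angles; "dq": joint speeds; "effort": joint torques, N m; "ee_pos": TCP position; "orientation": TCP orientation; "ft_force": force on the tool from outside, world axes, zero at the start; "moment": the same for the moment, N m; "width": finger opening in mm.
Only numpy, scipy, OpenCV 4.12 (cv2) and the standard library are available. Lean on these libraries where they do the work, as an engineer would, in place of code of your own. Each camera call takes 0.05 s, during which the arm holds its last target.

## Task

Prise up the snapped-shut cover of the grey backup power unit with the spudger's blade in the pry notch (not with your fingers, and never let the blade press on a battery), swing the cover right open past upright, and lay the spudger back wholly on its mat. Then move every blue battery pack from the unit into the cardboard carton, setting them down without dropping or throwing them, and only when all are in, swing the carton's lid shut and press it until its tab snaps behind the rim. Leave the unit's cover standing open and everything else on the bench where it is.

Things in the scene. Friction and masses are not known exactly. Their poses are not given: they have to be found in the camera images.
- case: dark grey case of the backup power unit, 120 (x) x 200 (y) x 58 mm high without cover, fixed. Origin: middle of underside; x points from its front (robot side, yellow pry mark) to the hinge at the back. Walls and floor 4 thick. Inside, a cradle (top 18 above the bench) with four open slots 62 x 17 side by side, at y = -60, -20, 20, 60
- notch (a point): middle of the pry notch in the front wall's outer face: an opening 30 wide (y) and 6 mm high in the top of the 4 thick wall, right under the cover's front edge, 55 above the bench (notch bottom 52, underside of cover 58). Behind the wall 26 free before the packs. The blade goes in level along the case's +x
- cover (a joint): light grey cover of the case, a plate 120 x 200 x 6 mm lying on the walls, flush all round, hinged on the case's back top edge. 0 = snapped shut, positive = up and back, stop 1.95 rad. Two clips under its front edge, 60 either side of the middle, let go when the edge is lifted some 10 mm (about 6 N there); then the stiff hinge (0.13 N m) holds it where it is left
- cover_edge (a point): middle of the underside of the cover's front edge, right over the notch when shut (mm)
- cover_hinge (a point): middle of the cover's hinge line: case x = +60, 58 above the bench; the axis runs along the case's y (mm)
- carton: open brown cardboard carton with a green band, 110 (x) x 180 (y) x 62 high, walls and floor 3 thick, fixed to the bench. Origin: middle of its underside; x points from its front to the lid hinge at the back. The lid's tab comes down just inside the front wall, within 18 of the wall's outer face: packs must stand clear of it (mm)
- flap (a joint): carton lid, a plate 110 x 180 x 3 mm hinged on the carton's back top edge; 0 = shut, positive = open (starts 1.6 to 1.75, stop 1.95 rad). The tuck tab along its front edge (19 deep) must be pressed past the rim inside the front wall (about 5 N on the front edge), then snaps behind it and reads under 0.03; a lid only laid shut springs up to about 0.45 again
- flap_edge (a point): middle of the upper (outer) face of the carton lid at its front edge, 110 from the hinge (mm)
- flap_hinge (a point): middle of the lid's hinge line: carton x = +55, 62 above the bench; the axis runs along the carton's y (mm)
- pack0: blue battery pack, black ends, white label, 60 (own x) x 14 (y) x 44 mm high (z), 75 g. Origin: middle of its underside. Starts standing in one of the case's slots, own x along the case's x, top 48 above the bench, the upper 30 free. Three or four packs are present
- pack1: blue battery pack, black ends, white label, 60 (own x) x 14 (y) x 44 mm high (z), 75 g. Origin: middle of its underside. Starts standing in one of the case's slots, own x along the case's x, top 48 above the bench, the upper 30 free. Three or four packs are present
- pack2: blue battery pack, black ends, white label, 60 (own x) x 14 (y) x 44 mm high (z), 75 g. Origin: middle of its underside. Starts standing in one of the case's slots, own x along the case's x, top 48 above the bench, the upper 30 free. Three or four packs are present
- pack3: blue battery pack, black ends, white label, 60 (own x) x 14 (y) x 44 mm high (z), 75 g. Origin: middle of its underside. Starts standing in one of the case's slots, own x along the case's x, top 48 above the bench, the upper 30 free. Three or four packs are present
- spudger: opening tool, 140 mm long, 50 g: blue handle 75 x 16 x 16 (own x from -60 to +15), then a thin steel blade 12 wide and 2 thick out to x = +80, level with the handle's middle. Origin: underside of the handle below its balance point; own x points to the blade's tip. Lies on the mat
- blade_tip (a point): tip of the spudger's blade (own x = +80, 8 above the handle's underside) (mm)
- handle_end (a point): rear end of the spudger's handle (own x = -60, 8 above its underside) (mm)
- mat: blue-green repair mat, 180 (x) x 120 (y) x 2, fixed to the bench; origin in the middle of its underside (mm)
- phone: cracked black phone, 150 x 72 x 8, lying behind the mat; not part of the job (mm)
- screw_jar: clear jar with a red lid, 52 across, 60 high; not part of the job (mm)
- dispenser: white bottle with a blue cap, 64 across, 120 high; not part of the job (mm)
- driver: screwdriver with a red handle, lying on the bench; not part of the job (mm)
- reel: aluminium reel, 60 across, 40 high, standing on its flange; not part of the job (mm)
- tweezers: steel tweezers, 130 long, lying between the robot and the mat; not part of the job (mm)
Mind the look-alikes: they are no part of the job. Of the things like the spudger, leave any that is white; of the rest the larger one is meant.

How it is judged (in metres and radians):
On the way, in this order (a step that is already met when the one before it is completed fails the run):
1. the cover is prised up at least 0.12 rad with the spudger's blade bearing on it (value of joint cover above 0.12 rad and contact force between spudger and cover above 0.2 N), for 0.05 s.
2. the cover is swung open past upright (over 1.6 rad) (value of joint cover above 1.6 rad), for 0.2 s.
3. every pack is in the carton while its lid is still open (x of pack0 in the frame of carton between -0.057 and 0.057 m and y of pack0 in the frame of carton between -0.092 and 0.092 m and z of pack0 in the frame of carton between -0.004 and 0.058 m and x of pack1 in the frame of carton between -0.057 and 0.057 m and y of pack1 in the frame of carton between -0.092 and 0.092 m and z of pack1 in the frame of carton between -0.004 and 0.058 m and x of pack2 in the frame of carton between -0.057 and 0.057 m and y of pack2 in the frame of carton between -0.092 and 0.092 m and z of pack2 in the frame of carton between -0.004 and 0.058 m and x of pack3 in the frame of carton between -0.057 and 0.057 m and y of pack3 in the frame of carton between -0.092 and 0.092 m and z of pack3 in the frame of carton between -0.004 and 0.058 m and value of joint flap above 0.6 rad), for 0.2 s.
4. the carton's lid is shut with its tab behind the rim (value of joint flap below 0.03 rad), for 0.2 s.
At the end, for the whole second after the job is handed in: the unit's cover stands open beyond 1.5 rad; every pack that was in the unit lies inside the carton; the carton's lid is shut under 0.03 rad with its tab behind the rim; the spudger lies on its mat with neither end over the edge (2 mm allowed); all at rest (value of joint cover above 1.5 rad and value of joint flap below 0.03 rad and x of pack0 in the frame of carton between -0.057 and 0.057 m and y of pack0 in the frame of carton between -0.092 and 0.092 m and z of pack0 in the frame of carton between -0.004 and 0.058 m and x of pack1 in the frame of carton between -0.057 and 0.057 m and y of pack1 in the frame of carton between -0.092 and 0.092 m and z of pack1 in the frame of carton between -0.004 and 0.058 m and x of pack2 in the frame of carton between -0.057 and 0.057 m and y of pack2 in the frame of carton between -0.092 and 0.092 m and z of pack2 in the frame of carton between -0.004 and 0.058 m and x of pack3 in the frame of carton between -0.057 and 0.057 m and y of pack3 in the frame of carton between -0.092 and 0.092 m and z of pack3 in the frame of carton between -0.004 and 0.058 m and x of blade_tip in the frame of mat between -0.092 and 0.092 m and y of blade_tip in the frame of mat between -0.062 and 0.062 m and z of blade_tip in the frame of mat between -0.002 and 0.025 m and x of handle_end in the frame of mat between -0.092 and 0.092 m and y of handle_end in the frame of mat between -0.062 and 0.062 m and z of handle_end in the frame of mat between -0.002 and 0.025 m and linear speed of each of pack0, pack1, pack2, pack3, spudger below 0.03 m/s); the robot touches nothing.
It fails at once if the fingers push on the cover (over 3 N) before the blade has prised it up 0.1 rad (value of joint cover below 0.1 rad and contact force between the fingers and cover above 3 N).
It fails at once if the spudger presses on a battery pack (over 3 N) (contact force between spudger and pack0 above 3 N or contact force between spudger and pack1 above 3 N or contact force between spudger and pack2 above 3 N or contact force between spudger and pack3 above 3 N).
It fails at once if a pack is dropped or thrown (over 1.2 m/s out of the fingers) ((linear speed of pack0 above 1.2 m/s and contact force between the fingers and pack0 below 0.1 N) or (linear speed of pack1 above 1.2 m/s and contact force between the fingers and pack1 below 0.1 N) or (linear speed of pack2 above 1.2 m/s and contact force between the fingers and pack2 below 0.1 N) or (linear speed of pack3 above 1.2 m/s and contact force between the fingers and pack3 below 0.1 N)).
It fails at once if a bystander is shoved more than 30 mm (distance of any of phone, screw_jar, dispenser, driver, reel, tweezers from where it was at the start of the episode above 0.03 m).
Of pack0, pack1, pack2, pack3 only 3 to 4 are there at a start; the rules pass over those that are not, and their reading is None.
At some moment in a run one of spudger may be knocked a few centimetres aside while the robot is not near it.
It also fails if it takes over 208 s, if anything falls off the work surface, if the arm or the gripper's body presses on something with over 40 N, if the wrist force passes 120 N, or if a joint passes its speed limit or range.

## Working session

There is one attempt and no reset: what is moved stays moved. The work goes in short steps, Python scripts to look and compute and a shell command to move; the robot and the scene stay as the last step left them, time stands still between calls to the robot, and variables do not carry over. Pictures are saved under pics/ and viewed, and the job is handed in when it is done.

I'll start by looking at the scene.

```bash
ls; mkdir -p pics; python3 - <<'E'
from station import ctrl
import cv2
print(ctrl.read_state())
for c in ("side","top","wrist"):
    d=ctrl.get_image(c)
    cv2.imwrite(f"pics/a_{c}.png",cv2.cvtColor(d["img"],cv2.COLOR_RGB2BGR))
    print(c,d["fovy"],d["cx"],d["cy"],d["distortion"],d["R"],d["t"])
E
```

```text
pics
{'clock': 0.0, 'q': array([ 1.37256286e+00,  3.85516900e-01,  6.61487941e-03, -4.84580060e-04,
       -1.19398447e+00, -2.58591084e-01]), 'dq': array([ 0.00132445,  0.00029912,  0.00104369,  0.00089557, -0.00032722,
       -0.00058005]), 'effort': array([ 1.61342189e-05, -3.90667391e+01,  1.87401402e+01,  4.21991944e+00,
        1.08325822e-02, -2.07118533e-04]), 'ee_pos': array([275.42847879, 560.4053085 , 238.48135142]), 'orientation': array([ 3.13945682e+00, -9.92644861e-05, -4.57003222e-01]), 'ft_force': array([-0.17207798, -0.82831348,  0.45841537]), 'moment': array([-0.01081917,  0.00471008,  0.04493759]), 'width': 86.76257417930732}
side 54.72321242619257 253.56204666412393 187.9769032424087 [-0.01246331  0.          0.          0.          0.        ] [[ 0.73281467 -0.68030729 -0.0128319 ]
 [-0.51260314 -0.53956873 -0.66790988]
 [ 0.44746026  0.49603183 -0.74413153]] [-399.99044973  350.87582177  847.927031  ]
top 51.79478425567632 250.40163927911206 189.83401917264837 [0.01092219 0.         0.         0.         0.        ] [[-0.01907599 -0.99981544  0.00227663]
 [-0.99148867  0.01862371 -0.12885409]
 [ 0.12878791 -0.00471527 -0.99166095]] [  41.79494792  561.92322955 1353.07992689]
wrist 69.11505596035315 259.365129293676 197.70057793667348 [-0.05953784  0.          0.          0.          0.        ] [[-0.44125316 -0.89737866  0.00268136]
 [-0.86064223  0.42403181  0.28194321]
 [-0.2541468   0.12210064 -0.95942735]] [624.62822955 -34.34137008 391.73380468]
```

View pics/a_side.png

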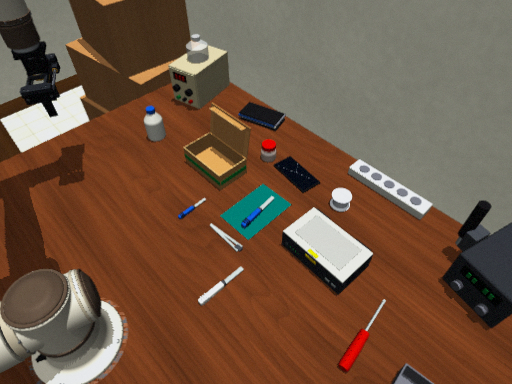

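View pics/a_top.png

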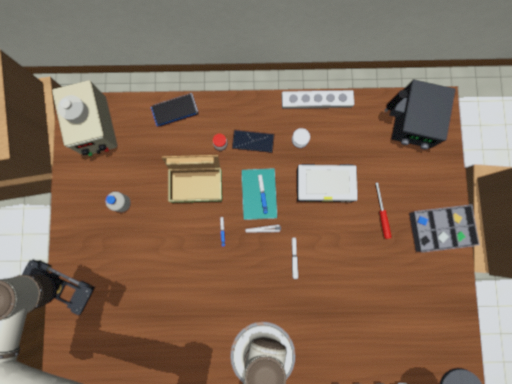

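View pics/a_wrist.png

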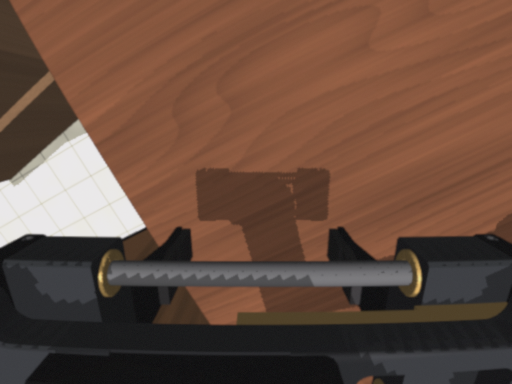

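Top view: the carton is at about (195,183) with its lid standing open at (190,160). The mat is at (259,195) with the spudger on it, blade towards +x. The case is at (327,183), with its yellow mark at (327,198). The smaller blue look-alike (222,230) and the white one (295,258) stay where they are. Next I'll write the helpers and take measurements.

```bash
cat > h.py <<'E'
from station import ctrl
import numpy as np, cv2
from scipy.spatial.transform import Rotation as Ro
def cam(name,save=None):
    d=ctrl.get_image(name)
    f=192/np.tan(np.radians(d["fovy"])/2)
    d["K"]=np.array([[f,0,d["cx"]],[0,f,d["cy"]],[0,0,1]]); d["D"]=np.array(d["distortion"],float)
    d["R"]=np.array(d["R"]);d["t"]=np.array(d["t"])
    if save: cv2.imwrite(save,cv2.cvtColor(d["img"],cv2.COLOR_RGB2BGR))
    return d
def ray(d,rc):
    u=cv2.undistortPoints(np.array([[[rc[1],rc[0]]]],float),d["K"],d["D"])[0,0]
    return -d["R"].T@d["t"], d["R"].T@np.array([u[0],u[1],1])
def onz(d,rc,z):
    o,v=ray(d,rc); return o+v*(z-o[2])/v[2]
def tri(views):
    A=np.zeros((3,3));b=np.zeros(3);rs=[]
    for d,rc in views:
        o,v=ray(d,rc);v=v/np.linalg.norm(v);P=np.eye(3)-np.outer(v,v);A+=P;b+=P@o;rs.append((o,P))
    X=np.linalg.solve(A,b); return X,[round(float(np.linalg.norm(P@(X-o))),1) for o,P in rs]
def proj(d,X):
    X=np.atleast_2d(np.array(X,float)); p,_=cv2.projectPoints(X,cv2.Rodrigues(d["R"])[0],d["t"],d["K"],d["D"])
    return p[:,0,::-1]
def st():
    s=ctrl.read_state()
    print("t",round(s["clock"],2),"tcp",np.round(s["ee_pos"],1),"rpy",np.round(s["orientation"],4),"F",np.round(s["ft_force"],1),"w",round(s["width"],1))
    return s
def crop(d,r0,r1,c0,c1,k,save):
    im=cv2.cvtColor(d["img"],cv2.COLOR_RGB2BGR)[r0:r1,c0:c1]
    cv2.imwrite(save,cv2.resize(im,None,fx=k,fy=k,interpolation=cv2.INTER_CUBIC))
E
python3 - <<'E'
from h import *
D={c:cam(c) for c in("side","top")}
np.set_printoptions(precision=1,suppress=True)
for l in ["case","notch","cover_edge","cover_hinge","carton","flap_edge","flap_hinge","spudger","blade_tip","handle_end","mat","phone","screw_jar","reel","tweezers"]:
    r={c:ctrl.place_of(c,l)[:3] for c in D}
    for c in D: print(l,c,[(np.round(x["point"],1),round(x["score"],2)) for x in r[c]])
    if r["side"] and r["top"]:
        print("   ",*tri([(D[c],r[c][0]["point"]) for c in D]))
E
```

```text
case side [(array([254.9, 326.2]), 0.74)]
case top [(array([184. , 326.2]), 0.63)]
    [ 582.9 -242.2    7.8] [0.7, 0.7]
notch side [(array([256.7, 310.9]), 0.77)]
notch top [(array([201.5, 326.6]), 0.9)]
    [ 517.9 -233.2   60. ] [4.8, 4.8]
cover_edge side [(array([255.2, 310.2]), 0.63)]
cover_edge top [(array([200.5, 326.2]), 0.69)]
    [ 520.1 -230.6   61.9] [3.4, 3.4]
cover_hinge side [(array([231. , 341.4]), 0.98)]
cover_hinge top [(array([164.4, 324.5]), 0.73), (array([212.2, 264.9]), 0.6)]
    [ 648.4 -232.8   43.3] [1.6, 1.6]
carton side [(array([164.4, 213.7]), 0.56)]
carton top [(array([189.9, 195.2]), 0.61)]
    [572.5 225.2  17.3] [4.6, 4.6]
flap_edge side [(array([112.7, 229.8]), 0.87), (array([225. , 245.4]), 0.61)]
flap_edge top [(array([156.8, 189.2]), 0.72), (array([203.5, 121.4]), 0.48)]
    [655.2 222.9 181.2] [2.3, 2.3]
flap_hinge side [(array([144.5, 224.2]), 0.68)]
flap_hinge top [(array([170. , 194.8]), 0.75)]
    [628.5 222.6  71.9] [2.2, 2.2]
spudger side [(array([210.4, 189.4]), 0.71), (array([286. , 218.7]), 0.69), (array([214.8, 253.9]), 0.64)]
spudger to
[... 615 characters left out ...]
 -125.2   11.8] [3.3, 3.3]
mat side [(array([210.6, 259.6]), 0.87)]
mat top [(array([191.6, 262. ]), 0.57)]
    [559.8 -10.7   4.8] [0.3, 0.3]
phone side [(array([175.6, 294.5]), 0.55)]
phone top [(array([142.4, 255. ]), 0.81)]
    [738.1  12.4   8.4] [2.4, 2.4]
screw_jar side [(array([157.6, 267.1]), 0.5)]
screw_jar top [(array([193.7, 260.2]), 0.64), (array([142.3, 217.3]), 0.48)]
    [546.6 -14.1 224.4] [26.5, 26.5]
reel side [(array([206.4, 337.1]), 0.77), (array([164.6, 213.9]), 0.6)]
reel top [(array([137.6, 298.6]), 0.69)]
    [ 759.2 -149.3  -19.5] [4.0, 4.0]
tweezers side [(array([234.1, 228.4]), 0.7)]
tweezers top [(array([232.6, 258. ]), 0.57)]
    [426.9  -1.7   2. ] [15.9, 15.9]
```

```bash
python3 - <<'E'
from h import *
d=cam("top"); crop(d,140,250,150,380,3,"pics/b_top.png")
d=cam("side"); crop(d,100,300,170,380,3,"pics/b_side.png")
E
```

```text
(no output)
```

View pics/b_top.png

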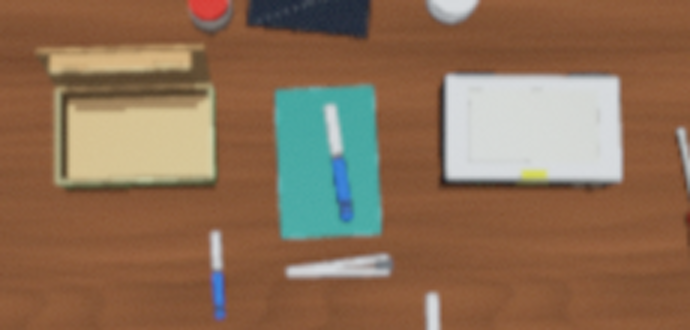

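View pics/b_side.png

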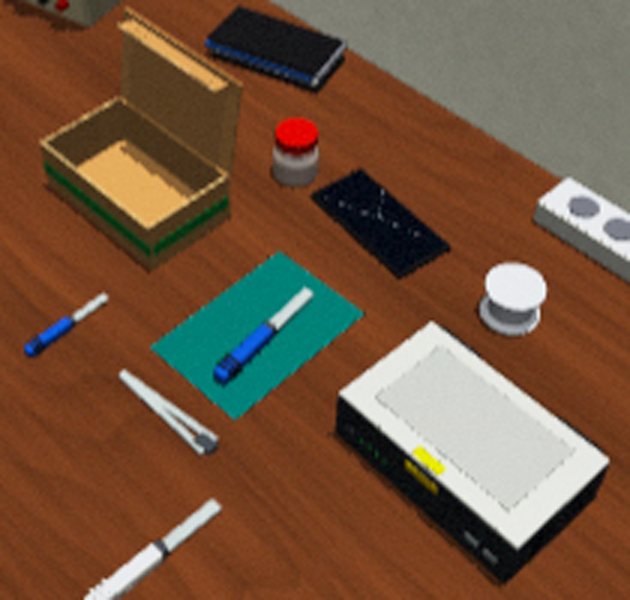

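```bash
python3 -m crank '[0.08,-0.2,0.05,0,0,0.17,-1, 0.16,-0.4,0.1,0,0,0.35,-1, 0.24,-0.6,0.15,0,0,0.52,-1, 0.32,-0.8,0.2,0,0,0.7,-1, 0.4,-1,0.25,0,0,0.87,-1]'; python3 -m crank '[0.08,-0.2,0.05,0,0,0,-1, 0.16,-0.4,0.1,0,0,0,-1, 0.24,-0.6,0.15,0,0,0,-1, 0.32,-0.8,0.2,0,0,0,-1, 0.4,-1,0.25,0,0,0,-1]';  python3 -m crank '[0.08,-0.2,0,0,0,0,-1, 0.16,-0.4,0,0,0,0,-1, 0.24,-0.6,0,0,0,0,-1, 0.32,-0.8,0,0,0,0,-1, 0.4,-1,0,0,0,0,-1]'
```

```text
clock: 2.48
ee_pos: [323.9, 440.1, 269.9]
orientation: [-3.141, -0.0, 0.002]
ft_force: [-0.3, 0.1, 0.1]
width: 86.9
clock: 3.1
ee_pos: [372.1, 319.4, 300.0]
orientation: [-3.141, -0.0, -0.002]
ft_force: [-0.1, -0.4, -0.2]
width: 87.2
clock: 3.72
ee_pos: [419.9, 199.4, 299.8]
orientation: [-3.141, -0.0, -0.002]
ft_force: [0.2, 0.3, 0.5]
width: 87.1
```

```bash
python3 - <<'E'
from h import *
d=cam("wrist","pics/c_w.png"); st()
for l in ["carton","flap_edge","flap_hinge"]:
    for x in ctrl.place_of("wrist",l)[:2]: print(l,np.round(x["point"],1),round(x["score"],2))
E
```

```text
t 3.77 tcp [420.2 197.5 299.9] rpy [ 3.1407  0.     -0.0042] F [ 0.2 -1.4 -0.5] w 87.1
carton [ 52.5 242.2] 0.64
flap_hinge [ 54.2 241.6] 0.27
```

View pics/c_w.png

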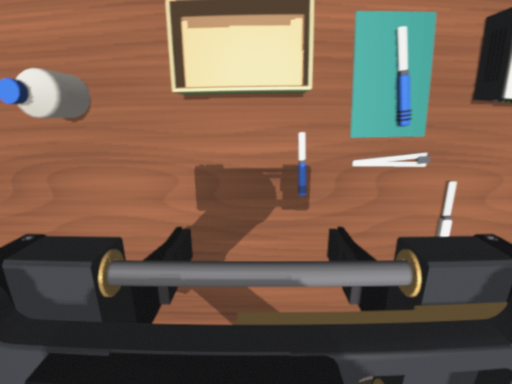

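```bash
python3 -m crank '[0.08,-0.2,0,0,0,0,-1, 0.16,-0.4,0,0,0,0,-1, 0.24,-0.6,0,0,0,0,-1, 0.32,-0.8,0,0,0,0,-1, 0.4,-1,0,0,0,0,-1]'; python3 -m crank '[-0.04,-0.2,0,0,0,0,-1, -0.08,-0.4,0,0,0,0,-1, -0.12,-0.6,0,0,0,0,-1, -0.16,-0.8,0,0,0,0,-1, -0.2,-0.9,0,0,0,0,-1]'; python3 - <<'E'
from h import *
d=cam("wrist","pics/d_w.png"); st()
for l in ["spudger","blade_tip","handle_end","mat","case","notch","cover_edge"]:
    for x in ctrl.place_of("wrist",l)[:2]: print(l,np.round(x["point"],1),round(x["score"],2),onz(d,x["point"],10 if l!="notch" else 55))
E
```

```text
clock: 4.55
ee_pos: [467.9, 80.8, 299.6]
orientation: [-3.141, -0.0, -0.0]
ft_force: [1.1, -1.3, -0.5]
width: 87.4
clock: 5.18
ee_pos: [443.5, -27.4, 299.6]
orientation: [-3.141, -0.0, -0.002]
ft_force: [0.1, 0.4, -0.3]
width: 87.0
t 5.22 tcp [442.8 -28.  299.6] rpy [ 3.1415e+00  4.0000e-04 -2.0000e-03] F [-0.8 -0.4  0.5] w 87.1
spudger [101.6 249.6] 0.84 [542.44871477 -12.55676214  10.        ]
spudger [183.8 163.6] 0.75 [417.20454732 127.69343014  10.        ]
blade_tip [ 43.3 240.1] 0.95 [6.22432354e+02 1.93850781e-01 1.00000000e+01]
blade_tip [194.5 318.1] 0.72 [ 398.81202185 -122.285439     10.        ]
handle_end [208.3 164.1] 0.84 [375.526261   130.98016326  10.        ]
handle_end [141.5 253.6] 0.82 [483.70325784 -18.10432454  10.        ]
mat [ 94.3 238.3] 0.72 [552.87017497   4.04107749  10.        ]
case [ 76.6 397.5] 0.63 [ 579.76017412 -231.2798071    10.        ]
case [113.5 411.7] 0.29 [ 527.25546484 -259.79933978   10.        ]
notch [114.5 409.8] 0.67 [ 525.27976608 -233.17440952   55.        ]
notch [ 43.1 240.4] 0.64 [612.21870252  -2.99417644  55.        ]
cover_edge [114.2 413.3] 0.74 [ 526.26820004 -262.47616722   10.        ]
```

View pics/d_w.png

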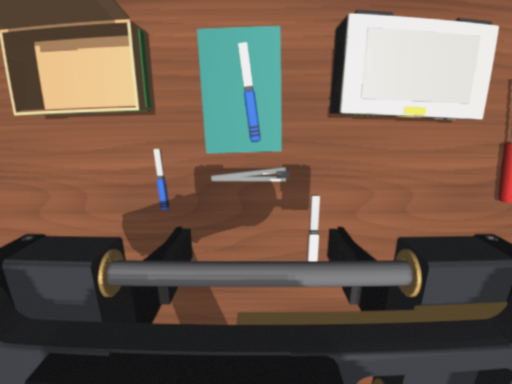

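The wrist view at (443,-28,300) shows the mat at columns 198-282, the spudger from (43,243) to (140,255), the case cover at columns 341-497, and the yellow mark at (111,414). Next I'll fit the case and carton corners from several views.

```bash
python3 - <<'E'
from h import *
d=cam("wrist"); crop(d,0,160,320,512,4,"pics/e1.png"); crop(d,0,160,180,300,4,"pics/e2.png")
d=cam("top"); crop(d,140,220,285,375,8,"pics/e3.png"); crop(d,140,220,150,240,8,"pics/e4.png")
d=cam("side"); crop(d,95,195,170,260,6,"pics/e5.png");crop(d,200,300,270,380,6,"pics/e6.png")
E
```

```text
(no output)
```

View pics/e1.png

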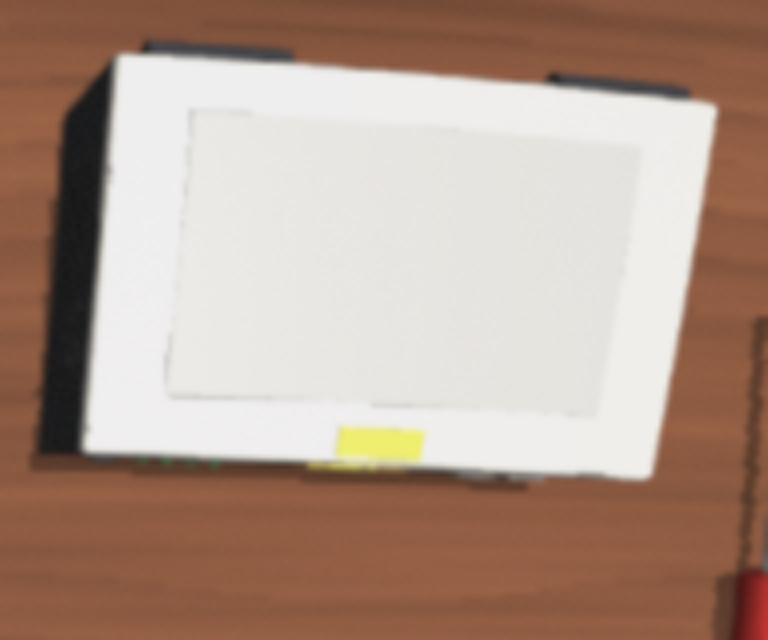

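View pics/e2.png

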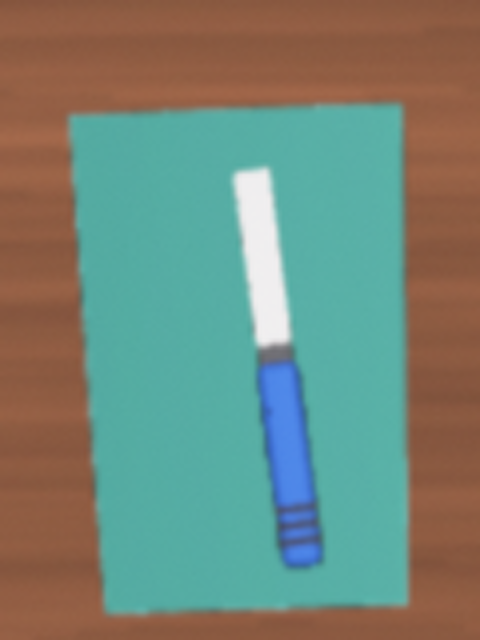

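View pics/e3.png

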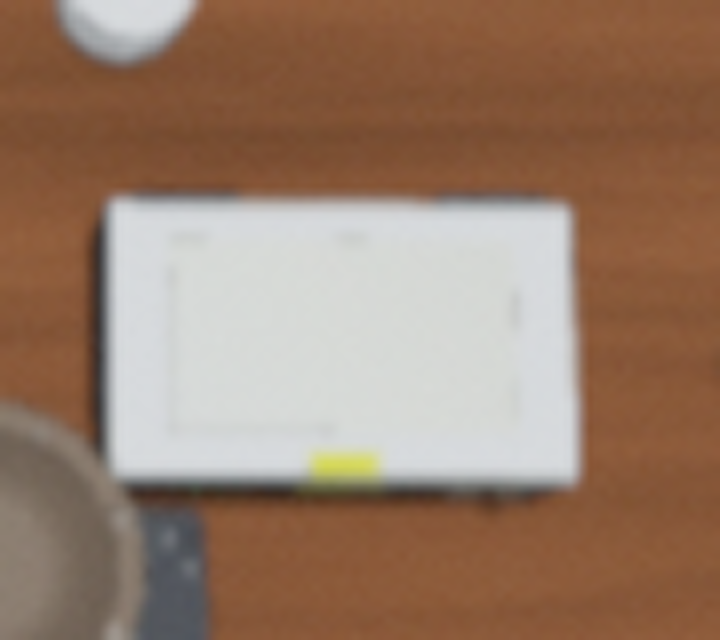

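View pics/e4.png

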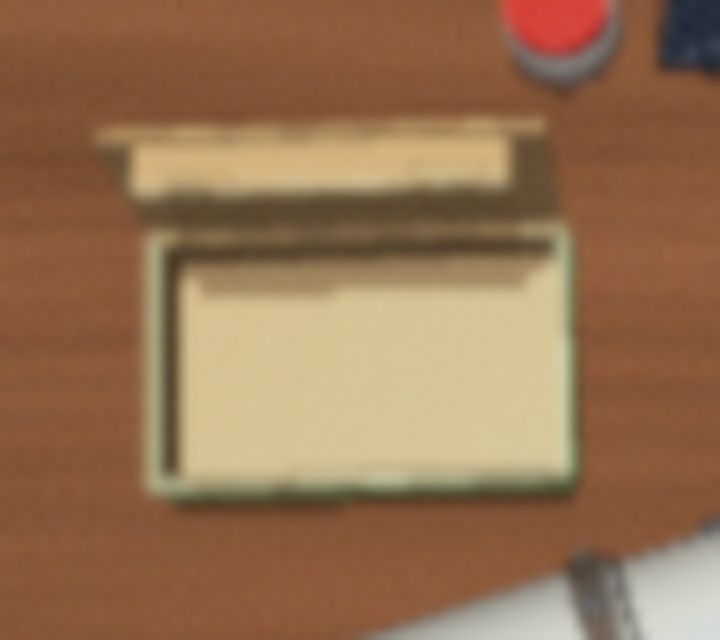

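View pics/e5.png

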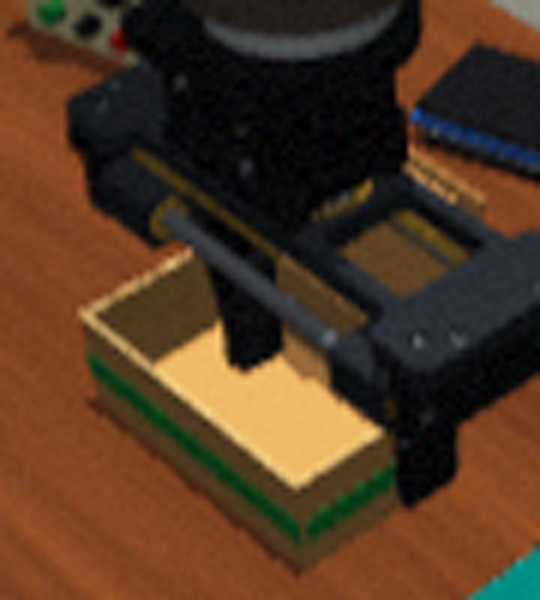

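View pics/e6.png

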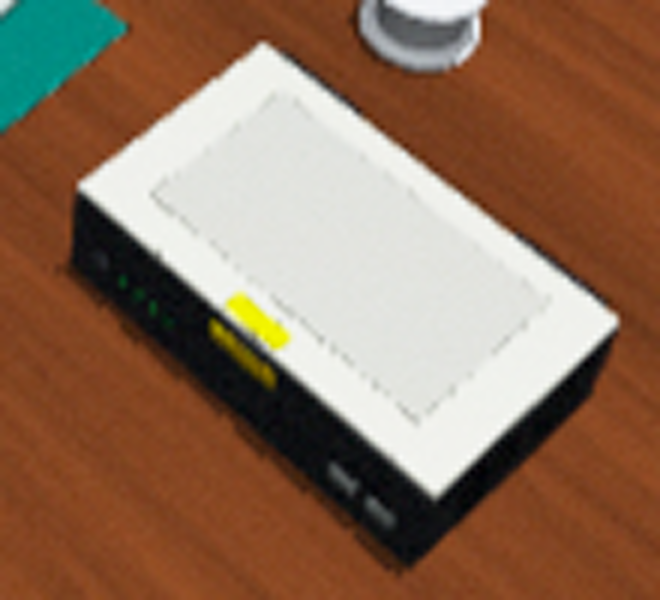

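```bash
cat > fit.py <<'E'
from h import *
np.set_printoptions(precision=1,suppress=True)
def cp(U,V,c0,r0,k): return ((V+.5)/k-.5+r0,(U+.5)/k-.5+c0)
def pose(P,Q,lab):  # P model xy, Q world xyz
    P=np.array(P,float);Q=np.array(Q);m=Q[:,:2].mean(0);p=P.mean(0)
    H=(P-p).T@(Q[:,:2]-m);th=np.arctan2(H[0,1]-H[1,0],H[0,0]+H[1,1])
    c,s=np.cos(th),np.sin(th);R=np.array([[c,-s],[s,c]]);o=m-R@p
    print(lab,"origin",o,"yaw %.4f"%th,"res",(Q[:,:2]-(P@R.T+o)).ravel(),"z",Q[:,2]); return o,th
E
python3 - <<'E'
from fit import *
W=cam("wrist");T=cam("top");S=cam("side")
w=[cp(*p,320,0,4) for p in [(117,55),(717,104),(651,480),(83,453)]]
t=[cp(*p,285,140,8) for p in [(107,198),(573,204),(579,485),(110,478)]]
s=[cp(*p,270,200,6) for p in [(265,43),(618,322),(436,497),(78,187)]]
M=[(60,100),(60,-100),(-60,-100),(-60,100)]
for d,v in((W,w),(T,t),(S,s)): pose(M,[onz(d,a,64) for a in v],"case z64")
pose(M,[tri([(W,a),(T,b),(S,c)])[0] for a,b,c in zip(w,t,s)],"case tri")
pose(M,[tri([(W,a),(S,c)])[0] for a,b,c in zip(w,t,s)],"case tri ws")
# yellow mark on cover
# carton rim
t=[cp(*p,150,140,8) for p in [(145,232),(570,225),(577,487),(148,490)]]
M=[(55,90),(55,-90),(-55,-90),(-55,90)]
pose(M,[onz(T,a,62) for a in t],"carton top z62")
# mat wrist e2
m=[cp(*p,180,0,4) for p in [(70,116),(402,104),(408,605),(105,613)]]
pose([(90,60),(90,-60),(-90,-60),(-90,60)],[onz(W,a,2) for a in m],"mat")
a=onz(W,cp(252,171,180,0,4),10); b=onz(W,cp(303,566,180,0,4),10)
print("tip",a,"end",b,np.linalg.norm(a-b),"yaw",np.arctan2(*(a-b)[[1,0]]))
E
```

```text
case z64 origin [ 583.5 -234.6] yaw -0.0234 res [-0.4 -0.3 -0.2  0.3  0.2  0.   0.4 -0.1] z [64. 64. 64. 64.]
case z64 origin [ 580.9 -234.7] yaw -0.0316 res [ 1.2  1.2  1.1 -0.9 -1.4 -0.7 -0.9  0.3] z [64. 64. 64. 64.]
case z64 origin [ 582.4 -235.5] yaw -0.0263 res [ 0.2 -0.6 -1.3  1.3  0.9  0.2  0.1 -0.9] z [64. 64. 64. 64.]
case tri origin [ 582.6 -235. ] yaw -0.0288 res [ 0.6  0.3 -0.   0.3 -0.3 -0.3 -0.2 -0.3] z [62.2 63.5 64.1 62.1]
case tri ws origin [ 583.5 -235. ] yaw -0.0259 res [ 0.1 -0.3 -0.6  0.8  0.3 -0.1  0.2 -0.4] z [62.4 63.  63.3 61.9]
carton top z62 origin [582.2 223.6] yaw -0.0000 res [ 1.9  3.1  1.5 -1.1 -2.8 -3.  -0.6  1. ] z [62. 62. 62. 62.]
mat origin [556.7   0.9] yaw 0.0269 res [-0.4 -0.4 -0.3  0.5  0.2 -0.1  0.5  0. ] z [2. 2. 2. 2.]
tip [623.8  -2.7  10. ] end [484.5 -20.2  10. ] 140.40400027531584 yaw 0.12522676254397597
```

```bash
python3 -m crank '[0.1,0.02,-0.2,0,0,0.06,-1, 0.2,0.05,-0.4,0,0,0.12,-1, 0.3,0.07,-0.6,0,0,0.18,-1, 0.4,0.1,-0.8,0,0,0.24,-1, 0.44,0.12,-1,0,0,0.24,-1]'; python3 - <<'E'
from fit import *
W=cam("wrist","pics/f_w.png");st();S=cam("side")
r={}
for l in ["spudger","blade_tip","handle_end"]:
  for n,d in(("wrist",W),("side",S)):
    r[l,n]=ctrl.place_of(n,l)[:3]
    for x in r[l,n]: print(l,n,np.round(x["point"],1),round(x["score"],2),onz(d,x["point"],10))
E
```

```text
clock: 6.5
ee_pos: [497.2, -12.5, 178.7]
orientation: [3.141, -0.0, 0.125]
ft_force: [-0.2, -0.2, 0.5]
width: 87.2
t 6.55 tcp [495.3 -12.6 175.4] rpy [-3.1  0.   0.1] F [-0.1  0.1 -2.3] w 86.7
spudger wrist [228.8 137.4] 0.88 [424.8 130.   10. ]
spudger wrist [148.2 262.5] 0.73 [540.6 -10.2  10. ]
spudger wrist [317.9 316.9] 0.65 [ 322.8 -113.2   10. ]
spudger side [285.6 220.5] 0.78 [ 322.2 -119.8   10. ]
spudger side [211.2 187.7] 0.63 [403.  129.2  10. ]
spudger side [215.9 252.8] 0.51 [529.6 -14.5  10. ]
blade_tip wrist [188.3 133.8] 0.95 [476.  134.2  10. ]
blade_tip wrist [235.2 247.2] 0.64 [433.6  -5.1  10. ]
blade_tip wrist [ 70.5 263.3] 0.63 [621.2  -0.7  10. ]
blade_tip side [196.1 273.6] 0.77 [626.2  -2.5  10. ]
blade_tip side [254.9 323.9] 0.64 [ 577.9 -239.1   10. ]
blade_tip side [197.2 208.3] 0.6 [480.3 130.   10. ]
handle_end wrist [264.  135.2] 0.86 [375.1 133.3  10. ]
handle_end wrist [198.  265.3] 0.81 [483.4 -20.8  10. ]
handle_end side [214.1 176. ] 0.51 [371.8 143.9  10. ]
handle_end side [221.3 243.6] 0.47 [497.3 -10.7  10. ]
```

View pics/f_w.png

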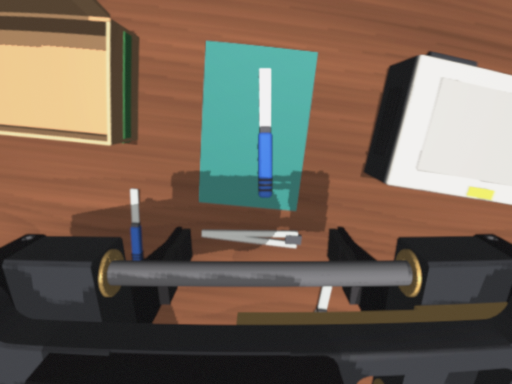

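```bash
python3 -m crank '[0.2,0,-0.2,0,0,0,-1, 0.4,0,-0.4,0,0,0,-1, 0.4,0,-0.6,0,0,0,-1, 0.4,0,-0.8,0,0,0,-1, 0.4,0,-1,0,0,0,-1]'; python3 - <<'E'
from fit import *
W=cam("wrist","pics/g_w.png");st();S=cam("side")
for l in ["blade_tip","handle_end"]:
    a=ctrl.place_of("wrist",l)[:2];b=ctrl.place_of("side",l)[:3]
    for x in a:
        print(l,x["point"],x["score"],onz(W,x["point"],10))
        for y in b: print("   ",*tri([(W,x["point"]),(S,y["point"])]))
E
```

```text
clock: 7.52
ee_pos: [545.1, -12.6, 59.7]
orientation: [-3.141, -0.002, 0.124]
ft_force: [0.2, 0.1, -0.2]
width: 87.1
t 7.58 tcp [542.7 -13.   56.6] rpy [-3.1  0.   0.1] F [-0.6 -0.3 -2.2] w 86.8
blade_tip [117.2, 254.5] 0.82 [621.4   0.7  10. ]
    [542.2  50.2  46. ] [93.8, 93.8]
    [ 583.4   38.  -421.3] [47.3, 47.3]
handle_end [293.4, 258.7] 0.79 [484.7 -19.1  10. ]
    [491.7 -20.9  17.2] [2.9, 2.9]
    [ 305.8  -25.9 -227.3] [16.9, 16.9]
    [409.8  44.   11.8] [90.7, 90.7]
```

View pics/g_w.png

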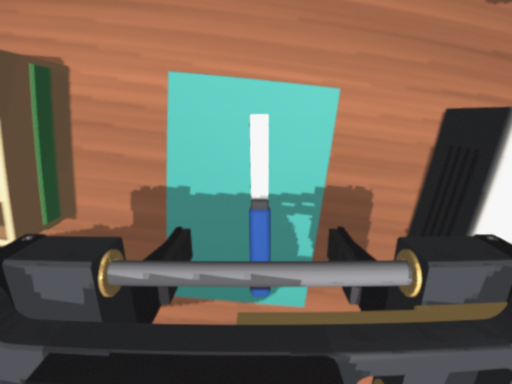

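The spudger is centred between the fingers (column 260). Its position came out the same from three camera heights when I assumed z=10, which confirms its height. Now I'll descend and grip.

```bash
python3 -m crank '[0,0,-0.1,0,0,0,-1, 0,0,-0.2,0,0,0,-1, 0,0,-0.28,0,0,0,-1, 0,0,-0.325,0,0,0,-1, 0,0,-0.325,0,0,0,-0.6]'; python3 -m crank '[0,0,0,0,0,0,1, 0,0,0,0,0,0,1, 0,0,0,0,0,0,1, 0,0,0,0,0,0,1, 0,0,0,0,0,0,1]'
```

```text
clock: 8.45
ee_pos: [544.4, -12.7, 20.1]
orientation: [3.141, 0.001, 0.125]
ft_force: [-0.0, -0.1, -0.7]
width: 82.7
clock: 9.07
ee_pos: [544.4, -12.7, 20.6]
orientation: [-3.142, -0.0, 0.124]
ft_force: [-0.1, 0.9, -0.1]
width: 34.9
```

```bash
python3 -m crank '[0,0,0,0,0,0,1, 0,0,0,0,0,0,1, 0,0,0,0,0,0,1, 0,0,0.05,0,0,0,1, 0,0,0.1,0,0,0,1]'; python3 -m crank '[-0.1,0,0.1,0,0,0,1, -0.2,-0.1,0.3,0,0,-0.1,1, -0.4,-0.2,0.5,0,0,-0.2,1, -0.6,-0.3,0.65,0,0,-0.25,1, -0.8,-0.4,0.75,0,0,-0.29,1]'
```

```text
clock: 9.7
ee_pos: [544.5, -12.7, 33.0]
orientation: [3.142, -0.0, 0.124]
ft_force: [0.5, 0.6, -0.3]
width: 15.5
clock: 10.32
ee_pos: [447.1, -61.0, 124.1]
orientation: [-3.141, -0.002, -0.028]
ft_force: [0.4, -0.0, -0.6]
width: 15.9
```

```bash
python3 -m crank '[-0.1,-0.2,0,0,0,0,1, -0.2,-0.4,0,0,0,0,1, -0.3,-0.6,0,0,0,0,1, -0.3,-0.8,-0.1,0,0,0,1, -0.3,-0.95,-0.2,0,0,0,1]'; python3 -m crank '[0,-0.15,-0.1,0,0,0,1, 0,-0.3,-0.2,0,0,0,1, 0,-0.4,-0.275,0,0,0,1, 0,-0.465,-0.275,0,0,0,1, 0,-0.465,-0.275,0,0,0,1]'; python3 - <<'E'
from fit import *
W=cam("wrist","pics/h_w.png");st();S=cam("side");T=cam("top")
crop(S,190,310,230,390,5,"pics/h_s.png"); crop(W,80,220,180,340,5,"pics/h_w2.png");crop(T,150,270,270,390,5,"pics/h_t.png")
E
```

```text
clock: 10.95
ee_pos: [411.6, -175.3, 99.2]
orientation: [-3.142, -0.001, -0.028]
ft_force: [-0.1, -0.0, -0.8]
width: 16.0
clock: 11.58
ee_pos: [412.6, -230.7, 66.0]
orientation: [3.141, -0.001, -0.028]
ft_force: [0.6, -0.4, -0.2]
width: 15.9
t 11.62 tcp [ 412.6 -230.5   66. ] rpy [ 3.1 -0.  -0. ] F [ 0.4  0.3 -0.4] w 15.6
```

View pics/h_w.png

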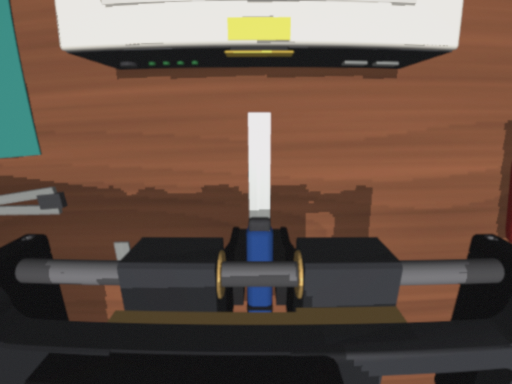

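View pics/h_s.png

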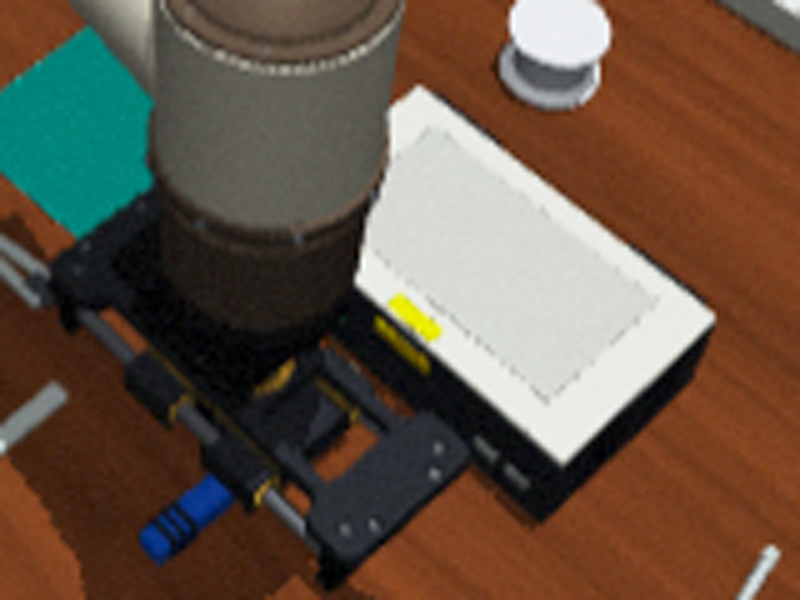

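View pics/h_w2.png

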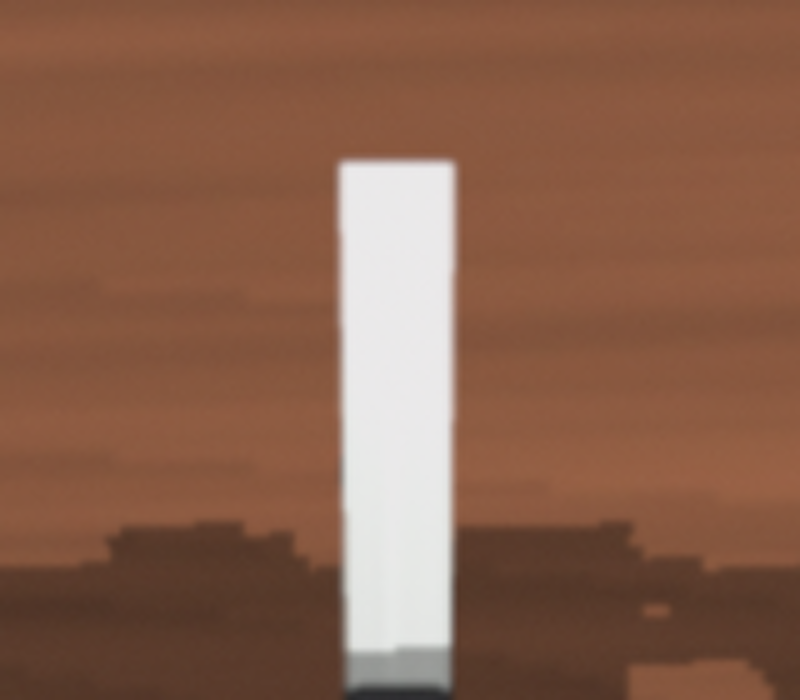

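View pics/h_t.png

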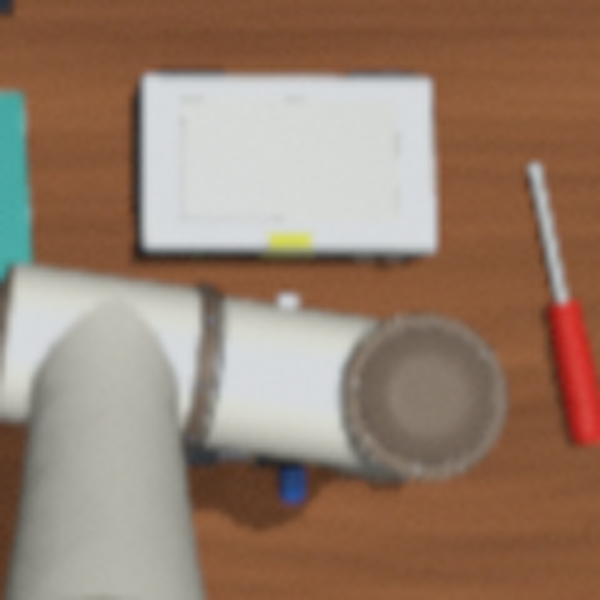

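```bash
python3 - <<'E'
from fit import *
W=cam("wrist");T=cam("top")
obs=[cp(340,160,180,80,5),cp(455,160,180,80,5)]
print("obs",np.array(obs))
c,s=np.cos(-.028),np.sin(-.028)
for z in (51,53,55,57,59):
    for L in (79.6,):
        P=[[412.8+c*L-s*y,-230.5+s*L+c*y,z] for y in(6,-6)]
        print(z,proj(W,P).ravel())
m=(np.array(obs).mean(0)); t=cp(289,295,270,150,5)
print(t,tri([(W,m),(T,t)]))
# notch/yellow mark on the cover & front
for l in ["notch","cover_edge","blade_tip"]:
    for x in ctrl.place_of("wrist",l)[:3]: print(l,x["point"],x["score"],onz(W,x["point"],55))
# cover front edge corners in this picture: estimate from yellow mark
E
```

```text
obs [[111.6 247.6]
 [111.6 270.6]]
51 [112.8 250.2 112.8 271.9]
53 [112.8 250.1 112.8 272.1]
55 [112.7 250.  112.8 272.3]
57 [112.7 249.9 112.7 272.4]
59 [112.6 249.8 112.7 272.6]
(208.6, 327.4) (array([ 491.5, -232.1,   55.5]), [1.6, 1.6])
notch [49.8, 260.0] 0.91 [ 523.8 -233.    55. ]
cover_edge [44.6, 263.0] 0.79 [ 526.2 -234.6   55. ]
cover_edge [111.1, 258.0] 0.67 [ 493.3 -231.1   55. ]
blade_tip [113.0, 257.3] 0.92 [ 492.3 -230.7   55. ]
blade_tip [241.1, 120.3] 0.74 [ 418.8 -143.1   55. ]
blade_tip [242.5, 261.1] 0.71 [ 416.  -230.8   55. ]
```

Blade tip is at column 259, in line with the yellow notch mark at column 259, and the triangulated tip height is 55.5 mm. Inserting carefully.

```bash
python3 -m crank '[0.08,0,0,0,0,0,1, 0.16,0,0,0,0,0,1, 0.24,-0.005,0,0,0,0,1, 0.28,-0.007,0,0,0,0,1, 0.31,-0.008,0,0,0,0,1]'; python3 -m crank '[0.05,0,0,0,0,0,1, 0.1,0,0,0,0,0,1, 0.15,-0.005,0,0,0,0,1, 0.2,-0.005,0,0,0,0,1, 0.2,-0.005,0,0,0,0,1]'; python3 - <<'E'
from fit import *
W=cam("wrist","pics/i_w.png");st();S=cam("side");T=cam("top")
crop(S,190,310,230,390,5,"pics/i_s.png")
E
```

```text
clock: 12.6
ee_pos: [449.9, -231.4, 65.4]
orientation: [-3.141, 0.0, -0.028]
ft_force: [0.4, 0.8, -0.5]
width: 15.6
clock: 13.22
ee_pos: [474.1, -232.1, 65.5]
orientation: [3.142, -0.0, -0.027]
ft_force: [-0.0, -0.0, -0.5]
width: 15.6
t 13.28 tcp [ 473.7 -232.    65.4] rpy [-3.1  0.  -0. ] F [-0.6 -1.2 -0.5] w 15.5
```

View pics/i_w.png

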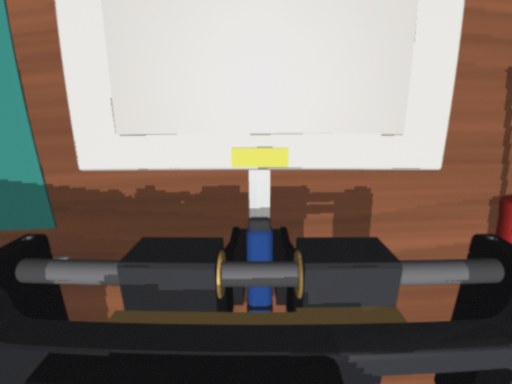

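View pics/i_s.png

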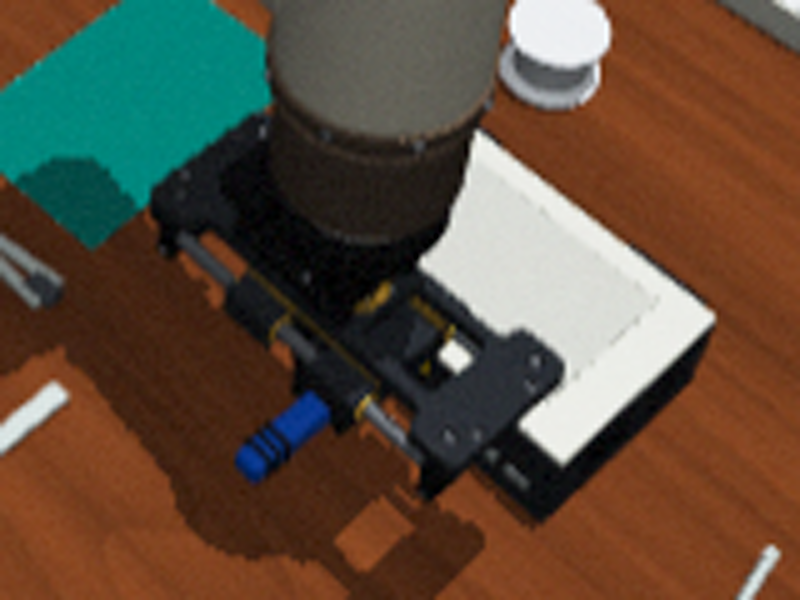

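The blade has slid under the cover (it disappears at row 170, column 259) with no contact force. Next I'll go 10 mm deeper and lever it up on the notch bottom.

```bash
python3 -m crank '[0.05,0,0,0,0,0,1, 0.083,-0.002,-0.01,0,0,0,1, 0.077,-0.002,-0.046,0,-0.19,0,1, 0.073,-0.002,-0.079,0,-0.38,0,1, 0.073,-0.002,-0.113,0,-0.57,0,1]'; python3 - <<'E'
from fit import *
W=cam("wrist","pics/j_w.png");st();S=cam("side")
crop(S,190,310,230,390,5,"pics/j_s.png")
E
```

```text
clock: 14.0
ee_pos: [483.7, -232.5, 52.7]
orientation: [-3.134, -0.304, -0.027]
ft_force: [2.7, 4.2, 0.3]
width: 15.6
t 14.05 tcp [ 480.7 -232.    51.4] rpy [-3.1 -0.3 -0. ] F [-1.9  0.7  2.2] w 15.6
```

View pics/j_w.png

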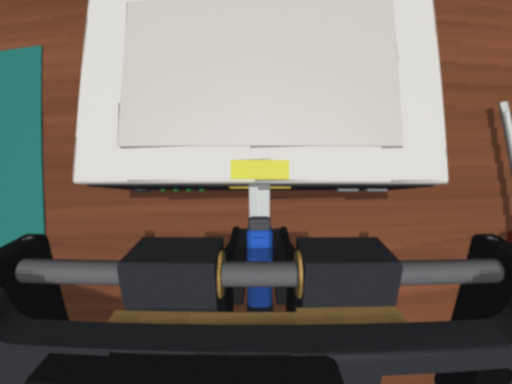

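View pics/j_s.png

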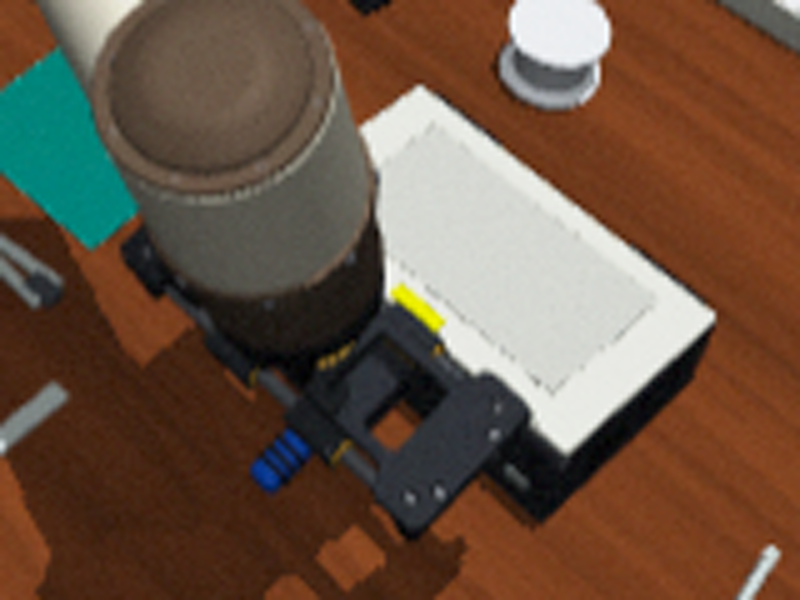

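```bash
python3 -m crank '[0,0,-0.028,0,-0.15,0,1, 0,0,0,0,-0.15,0,1, 0,0,0.04,0,-0.15,0,1, 0,0,0.08,0,-0.15,0,1, 0,0,0.12,0,-0.15,0,1]'; python3 - <<'E'
from fit import *
W=cam("wrist","pics/k_w.png");st();S=cam("side")
crop(S,190,310,230,390,5,"pics/k_s.png")
E
```

```text
clock: 14.72
ee_pos: [483.2, -232.2, 67.0]
orientation: [-3.131, -0.377, -0.028]
ft_force: [0.2, -0.6, -3.8]
width: 16.1
t 14.78 tcp [ 483.4 -232.3   67.6] rpy [-3.1 -0.4 -0. ] F [ 0.5  0.6 -2.4] w 15.7
```

View pics/k_w.png

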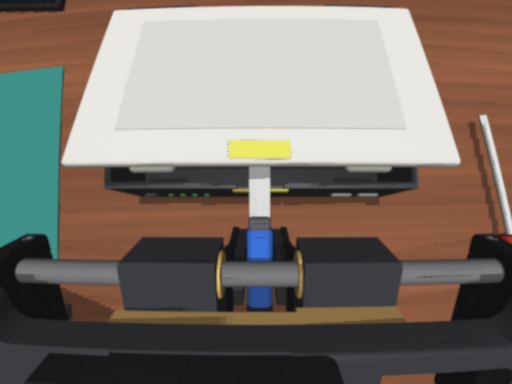

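View pics/k_s.png

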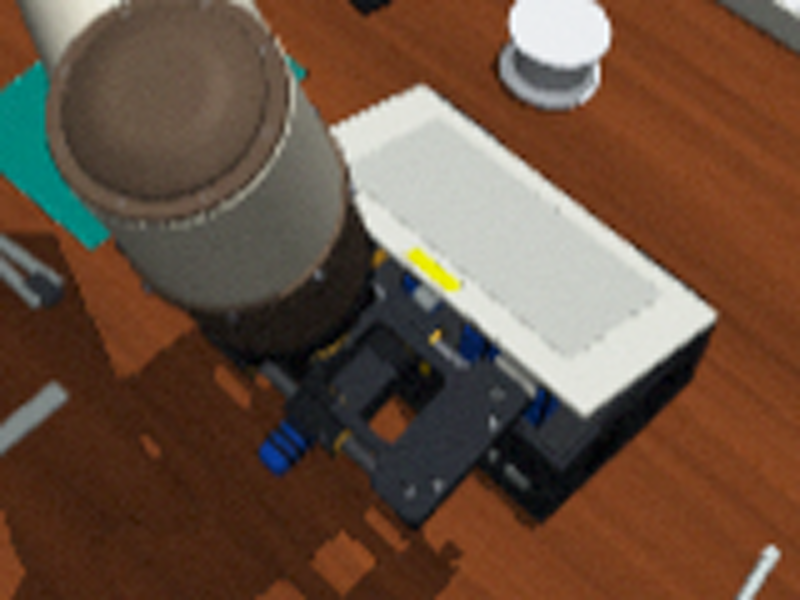

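Clips are off: the cover's front edge has risen (yellow mark at row 150 over the open gap), at about 0.34 rad by geometry. I'll keep swinging it up with the blade tip.

```bash
python3 -m crank '[0.03,0,0.1,0,0,0,1, 0.067,-0.002,0.186,0,0,0,1, 0.115,-0.003,0.25,0,0,0,1, 0.163,-0.004,0.3,0,0,0,1, 0.22,-0.006,0.36,0,0,0,1]'; python3 - <<'E'
from fit import *
W=cam("wrist","pics/l_w.png");st();S=cam("side","pics/l_s.png")
E
```

```text
clock: 15.45
ee_pos: [508.8, -233.0, 109.9]
orientation: [-3.13, -0.376, -0.03]
ft_force: [-2.1, 0.4, -3.3]
width: 15.8
t 15.5 tcp [ 510.7 -233.3  111.2] rpy [-3.1 -0.4 -0. ] F [-0.2  0.8 -0.8] w 15.4
```

View pics/l_w.png

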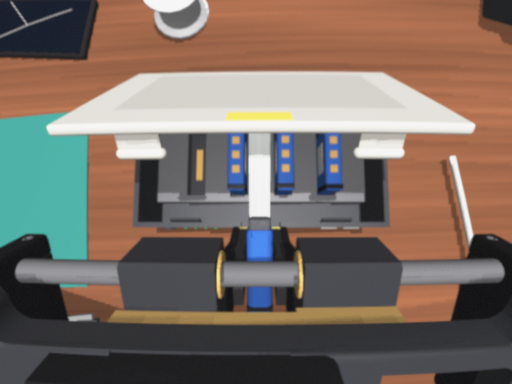

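View pics/l_s.png

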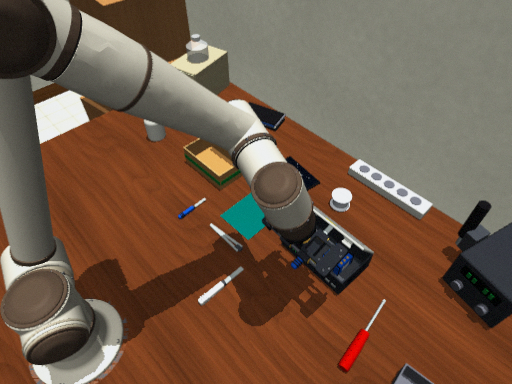

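```bash
python3 -m crank '[0.1,-0.003,0.09,0,0,0,1, 0.18,-0.005,0.14,0,0,0,1, 0.327,-0.009,0.208,0,0,0,1, 0.49,-0.013,0.237,0,0,0,1, 0.655,-0.017,0.215,0,0,0,1]'; python3 - <<'E'
from fit import *
W=cam("wrist","pics/m_w.png");st();S=cam("side","pics/m_s.png")
E
```

```text
clock: 16.18
ee_pos: [589.2, -235.2, 136.7]
orientation: [-3.131, -0.379, -0.029]
ft_force: [-2.3, 0.1, -0.7]
width: 15.8
t 16.23 tcp [ 591.7 -235.4  136.5] rpy [-3.1 -0.4 -0. ] F [ 2.3 -0.1 -0.1] w 15.7
```

View pics/m_w.png

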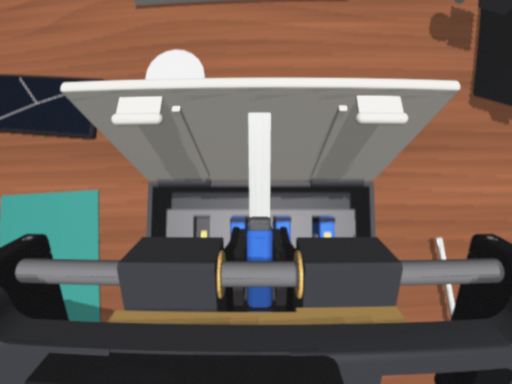

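View pics/m_s.png

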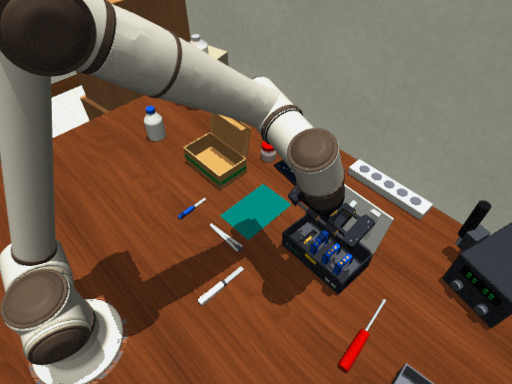

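```bash
python3 -m crank '[-0.2,0,0.05,0,0,0,1, -0.4,0.1,0.15,0,0.1,0,1, -0.6,0.3,0.25,0,0.3,0,1, -0.75,0.6,0.35,0,0.5,0,1, -0.8,0.9,0.4,0,0.72,0,1]'; python3 -m crank '[0.1,0.2,-0.05,0,0,0.03,1, 0.2,0.4,-0.1,0,0,0.06,1, 0.3,0.6,-0.2,0,0,0.09,1, 0.4,0.8,-0.3,0,0,0.105,1, 0.46,0.98,-0.4,0,0,0.105,1]'; python3 - <<'E'
from fit import *
W=cam("wrist","pics/n_w.png");st();S=cam("side","pics/n_s.png")
E
```

```text
clock: 16.9
ee_pos: [491.2, -126.4, 185.6]
orientation: [3.141, -0.002, -0.028]
ft_force: [0.7, 0.3, -0.8]
width: 15.4
clock: 17.52
ee_pos: [547.9, -8.3, 135.8]
orientation: [-3.141, -0.003, 0.028]
ft_force: [-0.0, -0.6, -0.4]
width: 15.4
t 17.57 tcp [547.7  -6.6 133.9] rpy [-3.1 -0.   0. ] F [ 1.3  0.7 -2.8] w 15.8
```

View pics/n_w.png

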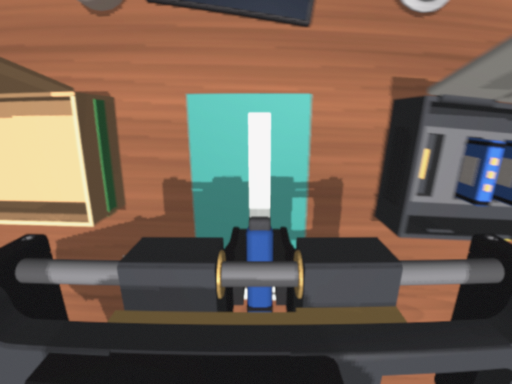

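View pics/n_s.png

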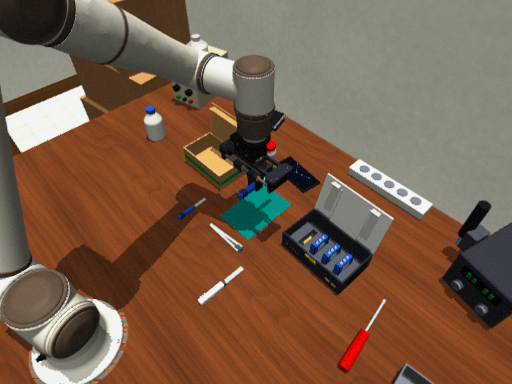

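The cover stands well open in the side view, and the blade is still straight in the grip. Laying the spudger down in the middle of the mat.

```bash
python3 -m crank '[0,0.087,-0.3,0,0,0,1, 0,0.087,-0.6,0,0,0,1, 0,0.087,-0.8,0,0,0,1, 0,0.087,-0.9,0,0,0,1, 0,0.087,-0.953,0,0,0,1]'; python3 -m crank '[0,0,0,0,0,0,0.4, 0,0,0,0,0,0,0, 0,0,0,0,0,0,-0.4, 0,0,0,0,0,0,-1, 0,0,0.1,0,0,0,-1]';  python3 -m crank '[0,0,0.2,0,0,0,-1, 0,0,0.4,0,0,0,-1, 0,0,0.6,0,0,0,-1, 0,0,0.8,0,0,0,-1, 0,0,1,0,0,0,-1]'; python3 - <<'E'
from fit import *
W=cam("wrist","pics/o_w.png");st();S=cam("side","pics/o_s.png")
for l in ["blade_tip","handle_end"]:
    for x in ctrl.place_of("wrist",l)[:3]: print(l,x["point"],x["score"],onz(W,x["point"],10))
E
```

```text
clock: 18.25
ee_pos: [547.0, 0.8, 21.1]
orientation: [-3.142, -0.001, 0.027]
ft_force: [0.7, 0.0, 1.2]
width: 15.4
clock: 18.88
ee_pos: [545.9, 0.8, 32.8]
orientation: [3.141, 0.002, 0.027]
ft_force: [1.2, 1.3, 0.0]
width: 57.8
clock: 19.5
ee_pos: [546.6, 1.0, 154.8]
orientation: [-3.141, -0.001, 0.028]
ft_force: [0.3, 0.3, 0.5]
width: 86.4
t 19.55 tcp [548.7   1.2 158.4] rpy [-3.1 -0.   0. ] F [-0.4 -0.1  2. ] w 86.8
blade_tip [116.2, 257.1] 0.72 [624.6   5.9  10. ]
blade_tip [246.6, 142.6] 0.61 [476.6 134.9  10. ]
blade_tip [309.3, 350.9] 0.54 [ 396.9 -117.3   10. ]
handle_end [243.0, 258.5] 0.95 [485.5   0.8  10. ]
handle_end [317.5, 155.5] 0.57 [377.3 128.8  10. ]
```

View pics/o_w.png

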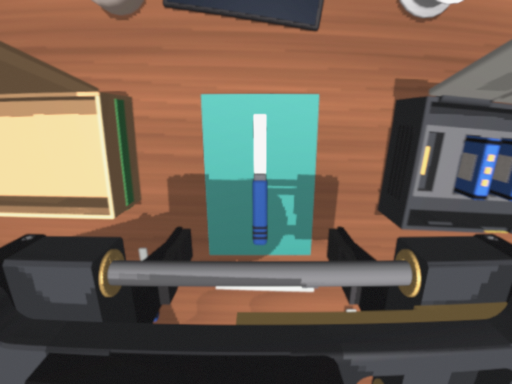

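View pics/o_s.png

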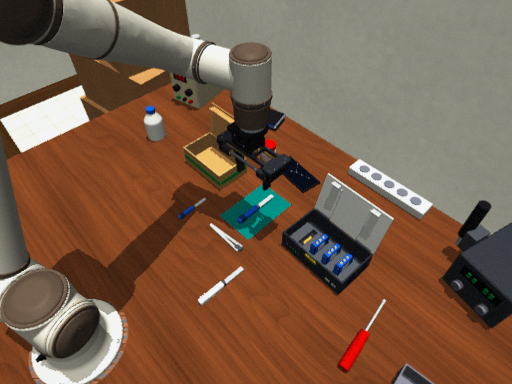

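```bash
python3 -m crank '[0,-0.2,0.1,0,0,-0.03,-1, 0,-0.4,0.2,0,0,-0.06,-1, -0.1,-0.6,0.3,0,0,-0.09,-1, -0.2,-0.8,0.4,0,0,-0.105,-1, -0.3,-1,0.4,0,0,-0.105,-1]'; python3 -m crank '[0,-0.25,0,0,0,0,-0.5, 0,-0.5,0,0,0,0,0, 0,-0.75,0,0,0,0,0.3, 0,-1,0,0,0,0,0.3, 0,-1,0,0,0,0,0.3]'; python3 - <<'E'
from fit import *
W=cam("wrist","pics/p_w.png");st();crop(W,60,240,150,370,3.6,"pics/p_w2.png")
for x in ctrl.place_of("wrist","pack0")[:5]: print(x["point"],x["score"],onz(W,x["point"],4))
for x in ctrl.outline_of("wrist","pack0")[:5]: print(x["point"],x["score"],onz(W,x["point"],48),x["region"].sum())
E
```

```text
clock: 20.32
ee_pos: [510.1, -119.7, 200.8]
orientation: [-3.142, 0.0, -0.027]
ft_force: [0.2, -0.3, 1.0]
width: 86.9
clock: 20.95
ee_pos: [509.7, -240.3, 199.4]
orientation: [-3.141, 0.003, -0.03]
ft_force: [-0.2, -0.3, -0.2]
width: 45.1
t 21.0 tcp [ 509.8 -239.4  199.6] rpy [-3.1  0.  -0. ] F [ 0.1 -0.  -0.3] w 40.6
[122.0, 236.5] 0.79 [ 581.2 -214.8    4. ]
[116.3, 269.9] 0.73 [ 586.5 -254.4    4. ]
[118.1, 306.8] 0.71 [ 583.3 -298.     4. ]
[116.2, 272.6] 0.79 [ 586.7 -255.6   48. ] 820
[120.3, 235.1] 0.78 [ 583.9 -216.9   48. ] 975
[117.4, 309.4] 0.58 [ 584.5 -293.4   48. ] 1019
```

View pics/p_w.png

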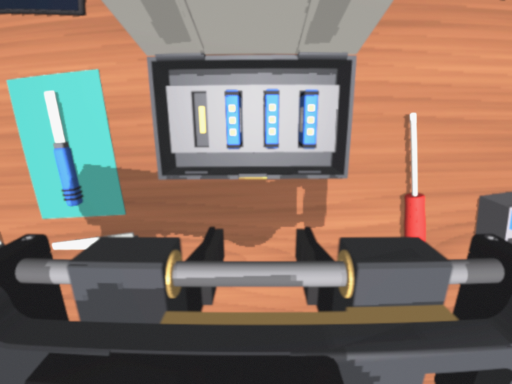

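View pics/p_w2.png

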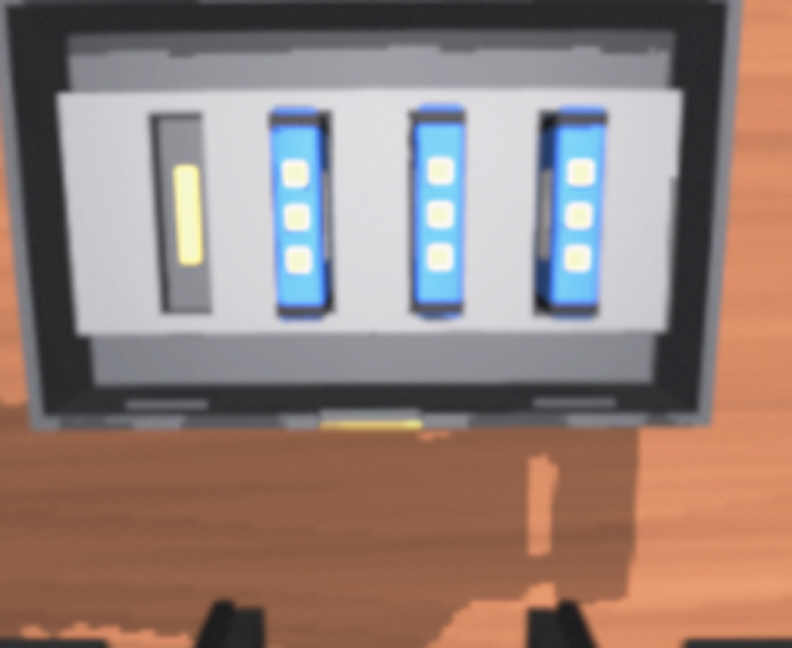

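```bash
python3 - <<'E'
from fit import *
W=cam("wrist");T=cam("top");st();S=cam("side")
P=[onz(W,cp(u,v,150,60,3.6),48) for u,v in((297,212),(439,212),(578,213))]
for p in P: print(p)
# ends
for q in [((293,108),(302,318)),((439,105),(437,315)),((582,110),(576,315))]:
    a,b=[onz(W,cp(*u,150,60,3.6),48) for u in q]; print(a,b,np.linalg.norm(a-b),np.arctan2(*(a-b)[[1,0]]))
for x in ctrl.outline_of("top","pack0")[:5]: print("top",x["point"],x["score"],onz(T,x["point"],48),x["region"].sum())
for x in ctrl.outline_of("side","pack0")[:5]: print("side",x["point"],x["score"],onz(S,x["point"],40),x["region"].sum())
E
```

```text
t 21.2 tcp [ 510.5 -238.2  200.7] rpy [-3.1  0.  -0. ] F [-0.3 -0.6 -1.1] w 31.8
[ 586.3 -211.9   48. ]
[ 585.1 -252.5   48. ]
[ 583.9 -292.4   48. ]
[ 614.6 -212.2   48. ] [ 556.  -211.7   48. ] 58.5435806061856 -0.007499440756470275
[ 614.2 -253.    48. ] [ 555.8 -251.5   48. ] 58.42113368415657 -0.026516534246955804
[ 612.  -293.1   48. ] [ 554.8 -292.4   48. ] 57.20684772998101 -0.011820871171628484
side [262.7, 340.6] 0.69 [ 573.7 -291.8   40. ] 194
side [245.4, 319.4] 0.47 [ 574.4 -221.9   40. ] 176
side [254.8, 328.6] 0.46 [ 569.7 -256.5   40. ] 197
```

```bash
python3 -m crank '[0.13,0.05,-0.1,0,0,0,0.4, 0.26,0.1,-0.3,0,0,0,0.4, 0.4,0.15,-0.5,0,0,0,0.4, 0.537,0.206,-0.75,0,0,0,0.4, 0.537,0.206,-0.84,0,0,0,0.4]'; python3 - <<'E'
from fit import *
W=cam("wrist","pics/q_w.png");st()
E
```

```text
clock: 21.98
ee_pos: [575.2, -213.1, 97.0]
orientation: [-3.141, 0.004, -0.026]
ft_force: [-0.6, -0.9, -0.1]
width: 25.9
t 22.02 tcp [ 574.1 -213.3   96.5] rpy [-3.1  0.  -0. ] F [-0.3  0.1 -0.8] w 26.3
```

View pics/q_w.png

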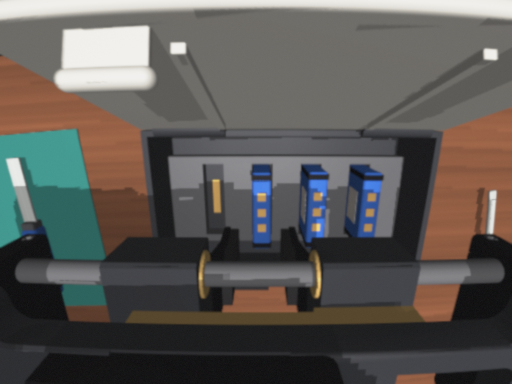

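```bash
python3 -m crank '[0,-0.008,-0.15,0,0,0,0.4, 0,-0.008,-0.3,0,0,0,0.4, 0,-0.008,-0.42,0,0,0,0.4, 0,-0.008,-0.518,0,0,0,0.4, 0,-0.008,-0.518,0,0,0,0.6]'; python3 -m crank '[0,0,0,0,0,0,1, 0,0,0,0,0,0,1, 0,0,0,0,0,0,1, 0,0,0.03,0,0,0,1, 0,0,0.1,0,0,0,1]'; python3 -m crank '[0,0,0.2,0,0,0,1, 0,0,0.4,0,0,0,1, 0,0,0.6,0,0,0,1, 0,0,0.8,0,0,0,1, 0,0,1,0,0,0,1]'
```

```text
clock: 22.65
ee_pos: [574.5, -215.2, 37.3]
orientation: [-3.141, 0.002, -0.028]
ft_force: [0.6, -0.1, -0.0]
width: 21.9
clock: 23.28
ee_pos: [574.9, -215.2, 50.2]
orientation: [-3.142, 0.001, -0.027]
ft_force: [-0.3, -0.3, -0.7]
width: 13.9
clock: 23.9
ee_pos: [574.7, -215.2, 171.5]
orientation: [-3.142, -0.0, -0.028]
ft_force: [0.6, -0.1, -2.2]
width: 13.3
```

```bash
python3 - <<'E'
from fit import *
W=cam("wrist","pics/r_w.png");st();S=cam("side","pics/r_s.png")
E
```

```text
t 23.95 tcp [ 576.7 -215.9  175.3] rpy [ 3.1 -0.  -0. ] F [1.6 0.2 1.9] w 13.9
```

View pics/r_w.png

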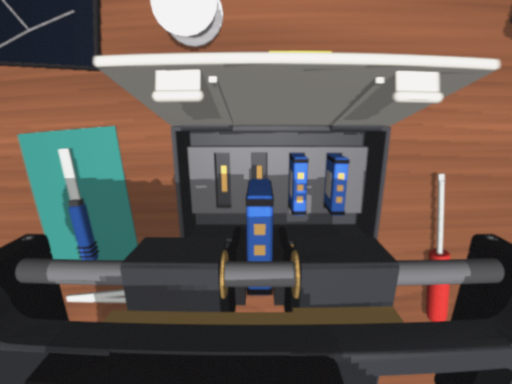

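View pics/r_s.png

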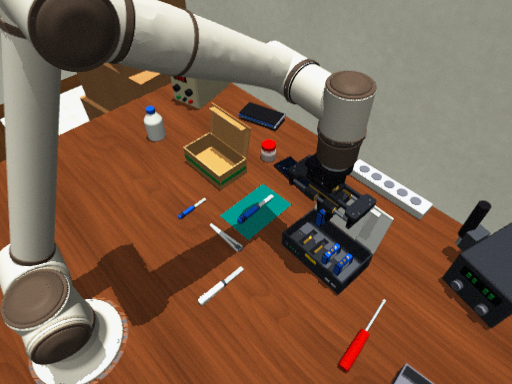

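```bash
python3 -m crank '[-0.1,0.2,0,0,0,0,1, -0.2,0.4,0,0,0,0,1, -0.3,0.6,0,0,0,0,1, -0.4,0.8,0,0,0,0,1, -0.5,1,0,0,0,0,1]'; python3 -m crank '[0,0.2,0,0,0,0,1, 0,0.4,0,0,0,0,1, 0,0.6,0,0,0,0,1, 0,0.8,0,0,0,0,1, 0,1,0,0,0,0,1]';python3 -m crank '[0,0.2,0.05,0,0,0,1, 0,0.4,0.1,0,0,0,1, 0,0.6,0.15,0,0,0,1, 0,0.8,0.2,0,0,0,1, 0,0.9,0.25,0,0,0,1]';  python3 - <<'E'
from fit import *
W=cam("wrist","pics/s_w.png");st();T=cam("top")
crop(W,0,230,60,400,2.3,"pics/s_w2.png");crop(T,140,220,150,240,8,"pics/s_t.png")
E
```

```text
clock: 24.62
ee_pos: [513.8, -94.5, 169.2]
orientation: [-3.141, 0.002, -0.028]
ft_force: [0.5, -0.6, -1.4]
width: 14.0
clock: 25.25
ee_pos: [514.2, 25.4, 169.2]
orientation: [3.141, 0.002, -0.028]
ft_force: [0.9, -0.1, -0.9]
width: 13.9
clock: 25.88
ee_pos: [514.4, 133.5, 199.5]
orientation: [3.141, 0.002, -0.027]
ft_force: [1.4, 0.2, -1.1]
width: 14.1
t 25.93 tcp [515.3 134.4 200.5] rpy [-3.1 -0.  -0. ] F [ 0.4  0.4 -0.5] w 13.6
```

View pics/s_w.png

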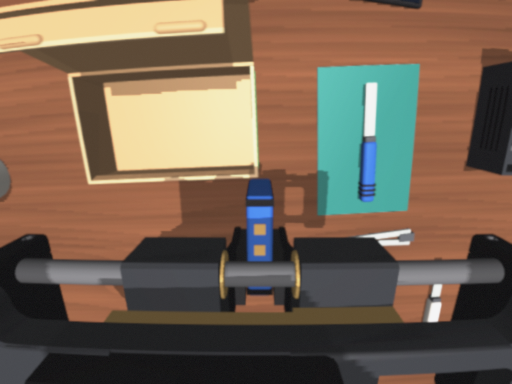

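View pics/s_t.png

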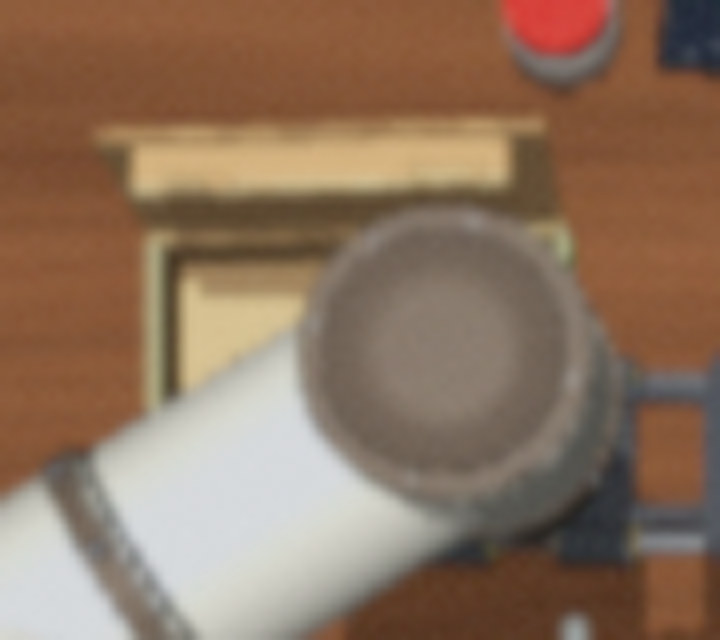

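```bash
python3 - <<'E'
from fit import *
W=cam("wrist");T=cam("top");st()
crop(W,0,200,0,280,2.8,"pics/t_w.png")
import json
np.savez("tw.npz",**{k:W[k] for k in("K","D","R","t")})
E
```

```text
t 26.07 tcp [514.6 132.3 199.6] rpy [ 3.1  0.  -0. ] F [-1.2  0.4 -0.6] w 13.8
```

View pics/t_w.png

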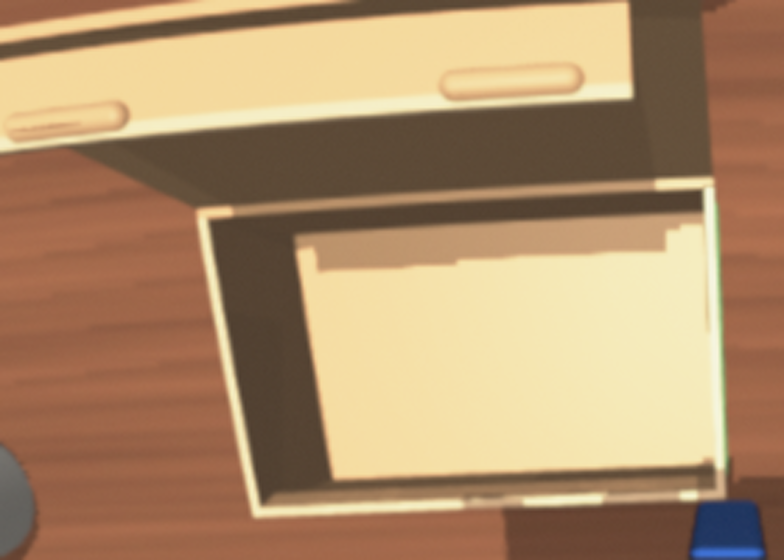

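```bash
python3 - <<'E'
from fit import *
z=np.load("tw.npz");W={k:z[k] for k in z}
w=[cp(u,v,0,0,2.8) for u,v in((198,210),(713,179),(724,499),(256,517))]
M=[(55,90),(55,-90),(-55,-90),(-55,90)]
pose(M,[onz(W,a,62) for a in w],"carton")
f=[cp(u,v,0,0,2.8) for u,v in((330,480),(715,465))]
print([onz(W,a,3) for a in f])
for zz in (160,165,170,175): print(zz,onz(W,cp(632,97,0,0,2.8),zz),onz(W,cp(632,2,0,0,2.8),zz))
T=cam("top")
t=[cp(*p,150,140,8) for p in [(145,232),(570,225),(577,480),(148,483)]]
pose(M,[onz(T,a,62) for a in t],"carton top z62")
# lid outer top edge from top: y-edge line at (95..545, ~125)
for zz in(168,172): print(onz(T,cp(545,120,150,140,8),zz),onz(T,cp(505,190,150,140,8),zz),onz(T,cp(97,128,150,140,8),zz))
E
```

```text
carton origin [585.4 224.8] yaw 0.0100 res [ 0.1 -0.2  0.   0.2 -0.   0.6 -0.1 -0.5] z [62. 62. 62. 62.]
[array([532.3, 313.3,   3. ]), array([533.9, 139. ,   3. ])]
160 [641.8 151.3 160. ] [660.5 150.4 160. ]
165 [640.5 150.8 165. ] [658.7 149.9 165. ]
170 [639.2 150.3 170. ] [656.8 149.4 170. ]
175 [637.9 149.8 175. ] [655.  148.9 175. ]
carton top z62 origin [583.7 223.6] yaw -0.0000 res [ 0.3  3.1  0.  -1.1 -1.3 -3.   0.9  1. ] z [62. 62. 62. 62.]
[661.8 134.7 168. ] [633.5 151.  168. ] [661.8 314.4 168. ]
[660.9 134.4 172. ] [632.7 150.6 172. ] [660.9 313.5 172. ]
```

```bash
python3 -m crank '[0.1,0.2,0,0,0,0.02,1, 0.2,0.4,0,0,0,0.04,1, 0.35,0.65,-0.1,0,0,0.069,1, 0.5,0.85,-0.25,0,0,0.069,1, 0.558,1,-0.4,0,0,0.069,1]'; python3 -m crank '[0,0.097,-0.15,0,0,0,1, 0,0.097,-0.35,0,0,0,1, 0,0.097,-0.55,0,0,0,1, 0,0.097,-0.75,0,0,0,1, 0,0.097,-0.85,0,0,0,1]';  python3 - <<'E'
from fit import *
W=cam("wrist","pics/u_w.png");st();S=cam("side");crop(S,90,200,160,280,5,"pics/u_s.png")
E
```

```text
clock: 26.75
ee_pos: [582.8, 252.7, 150.8]
orientation: [3.141, 0.001, 0.007]
ft_force: [0.1, -0.5, -1.3]
width: 13.9
clock: 27.38
ee_pos: [581.0, 263.2, 48.4]
orientation: [3.14, 0.003, 0.008]
ft_force: [0.1, 0.4, 0.7]
width: 14.1
t 27.43 tcp [580.6 263.   47.3] rpy [3.1 0.  0. ] F [-1.1 -0.4 -2.2] w 13.6
```

View pics/u_w.png

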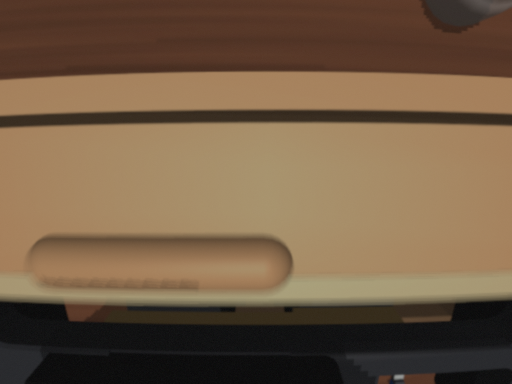

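View pics/u_s.png

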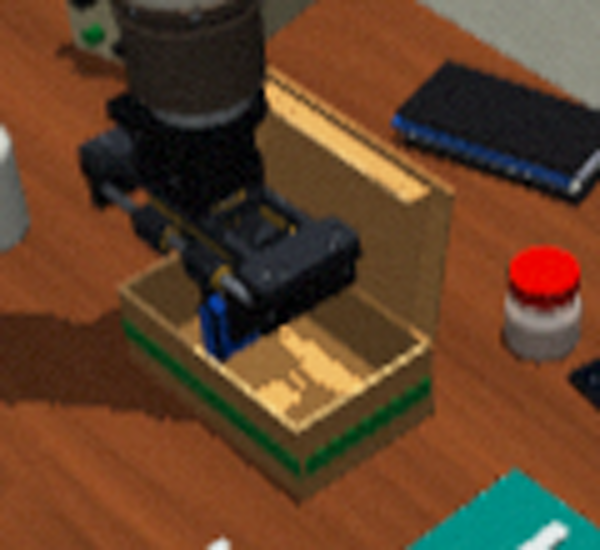

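```bash
python3 -m crank '[0,0,-0.04,0,0,0,1, 0,0,-0.08,0,0,0,1, 0,0,-0.104,0,0,0,1, 0,0,-0.104,0,0,0,1, 0,0,-0.104,0,0,0,1]'; python3 -m crank '[0,0,0,0,0,0,0.65, 0,0,0,0,0,0,0.55, 0,0,0,0,0,0,0.4, 0,0,0,0,0,0,0.4, 0,0,0.1,0,0,0,0.4]'; python3 -m crank '[0,0,0.3,0,0,0,0.4, 0,0,0.5,0,0,0,0.4, 0,-0.2,0.7,0,0,0,0.4, -0.2,-0.5,0.9,0,0,0,0.4, -0.5,-0.8,1,0,0,0,0.4]'; python3 - <<'E'
from fit import *
W=cam("wrist","pics/v_w.png");st();S=cam("side");crop(S,90,200,160,280,5,"pics/v_s.png")
E
```

```text
clock: 28.1
ee_pos: [582.0, 264.5, 37.7]
orientation: [-3.141, -0.0, 0.009]
ft_force: [-0.4, 0.4, -0.0]
width: 13.6
clock: 28.72
ee_pos: [581.3, 263.9, 49.0]
orientation: [3.14, 0.002, 0.009]
ft_force: [0.1, -0.6, -0.5]
width: 25.8
clock: 29.35
ee_pos: [522.6, 167.9, 171.8]
orientation: [-3.14, -0.004, 0.009]
ft_force: [0.6, -0.4, 0.7]
width: 26.1
t 29.4 tcp [516.9 163.6 172.4] rpy [-3.1  0.   0. ] F [-6.4 -3.  -0.4] w 26.2
```

View pics/v_w.png

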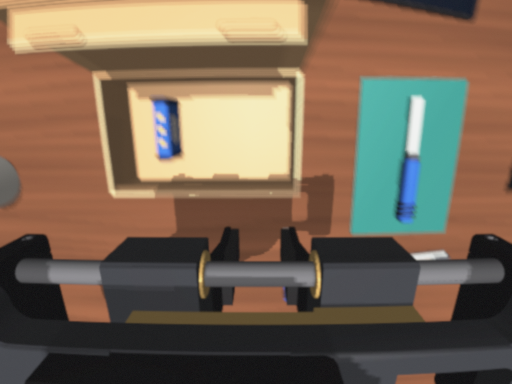

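View pics/v_s.png

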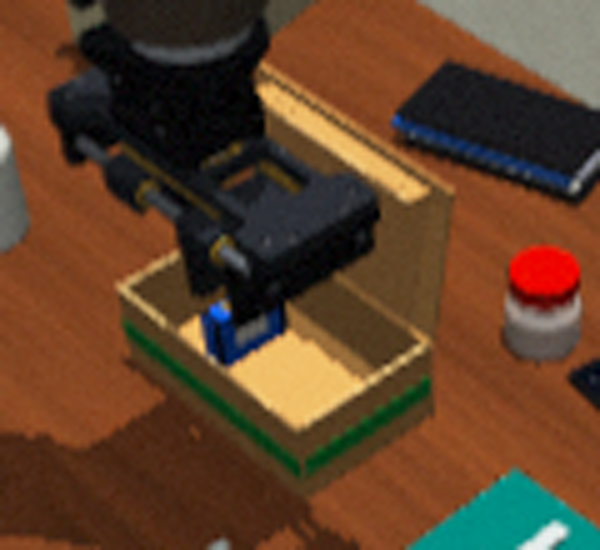

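Pack 1 stands upright on the left of the carton (rows 98-160, column 168 in the wrist view). Going for pack 2.

```bash
python3 -m crank '[0,-0.2,0,0,0,0,0.4, 0,-0.4,0,0,0,-0.02,0.4, 0,-0.6,0,0,0,-0.04,0.4, 0,-0.8,0,0,0,-0.069,0.4, 0,-1,0,0,0,-0.069,0.4]'; python3 -m crank '[0,-0.2,0,0,0,0,0.4, 0,-0.4,0,0,0,0,0.4, 0,-0.6,0,0,0,0,0.4, 0,-0.8,0,0,0,0,0.4, 0,-1,0,0,0,0,0.4]'; python3 -m crank '[0,-0.2,0,0,0,0,0.4, 0,-0.4,0,0,0,0,0.4, 0.1,-0.6,0,0,0,0,0.4, 0.2,-0.8,0,0,0,0,0.4, 0.3,-1,-0.1,0,0,0,0.4]'; python3 -m crank '[0.05,-0.15,-0.1,0,0,0,0.4, 0.1,-0.35,-0.2,0,0,0,0.4, 0.133,-0.53,-0.35,0,0,0,0.4, 0.133,-0.53,-0.45,0,0,0,0.4, 0.133,-0.53,-0.5,0,0,0,0.4]'; python3 - <<'E'
from fit import *
W=cam("wrist","pics/w_w.png");st()
E
```

```text
clock: 30.08
ee_pos: [522.6, 48.0, 170.3]
orientation: [-3.141, -0.001, -0.027]
ft_force: [1.1, -0.3, -0.1]
width: 26.4
clock: 30.7
ee_pos: [522.7, -72.2, 170.3]
orientation: [3.142, -0.001, -0.027]
ft_force: [0.9, -0.5, 0.4]
width: 26.1
clock: 31.32
ee_pos: [559.9, -192.5, 159.1]
orientation: [3.141, -0.004, -0.027]
ft_force: [-0.9, 0.7, 0.0]
width: 26.1
clock: 31.95
ee_pos: [573.2, -255.0, 96.2]
orientation: [-3.141, 0.002, -0.028]
ft_force: [-0.3, -1.0, 0.4]
width: 25.8
t 32.0 tcp [ 573.1 -254.7   96. ] rpy [-3.1  0.  -0. ] F [ 0.3 -0.6 -0.1] w 26.1
```

View pics/w_w.png

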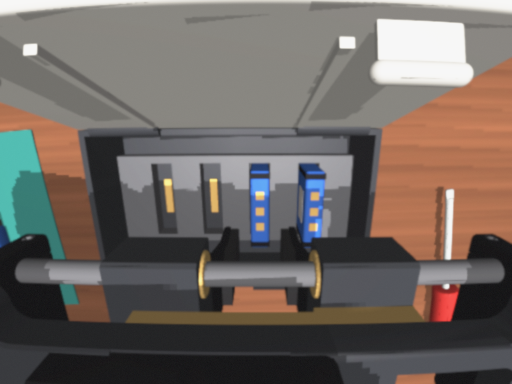

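```bash
python3 -m crank '[0,0,-0.15,0,0,0,0.4, 0,0,-0.3,0,0,0,0.4, 0,0,-0.42,0,0,0,0.4, 0,0,-0.496,0,0,0,0.4, 0,0,-0.496,0,0,0,0.6]'; python3 -m crank '[0,0,0,0,0,0,1, 0,0,0,0,0,0,1, 0,0,0,0,0,0,1, 0,0,0.03,0,0,0,1, 0,0,0.1,0,0,0,1]'; python3 -m crank '[0,0,0.2,0,0,0,1, 0,0,0.4,0,0,0,1, 0,0,0.6,0,0,0,1, 0,0,0.8,0,0,0,1, 0,0,1,0,0,0,1]'; python3 -m crank '[-0.05,0.2,0,0,0,0,1, -0.1,0.4,0,0,0,0,1, -0.2,0.6,0,0,0,0,1, -0.3,0.8,0,0,0,0,1, -0.4,1,0,0,0,0,1]'; python3 - <<'E'
from fit import *
W=cam("wrist","pics/x_w.png");st()
E
```

```text
clock: 32.62
ee_pos: [573.5, -255.1, 37.1]
orientation: [-3.141, 0.002, -0.027]
ft_force: [1.5, 0.2, 0.1]
width: 22.2
clock: 33.25
ee_pos: [573.6, -255.1, 50.2]
orientation: [-3.141, 0.001, -0.028]
ft_force: [0.3, -0.2, 0.2]
width: 13.8
clock: 33.88
ee_pos: [573.9, -255.2, 171.6]
orientation: [3.141, -0.001, -0.027]
ft_force: [0.9, -0.6, -1.1]
width: 13.7
clock: 34.5
ee_pos: [525.6, -134.5, 170.8]
orientation: [-3.142, -0.001, -0.027]
ft_force: [0.2, 0.6, -1.5]
width: 13.8
t 34.55 tcp [ 523.9 -132.6  170.8] rpy [-3.1  0.  -0. ] F [-2.6  2.1 -1.9] w 13.6
```

View pics/x_w.png

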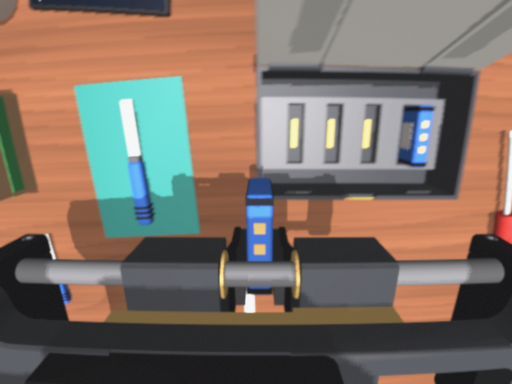

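```bash
python3 -m crank '[0,0.2,0,0,0,0,1, 0,0.4,0,0,0,0,1, 0,0.6,0,0,0,0,1, 0,0.8,0,0,0,0,1, 0,1,0,0,0,0,1]'; python3 -m crank '[0,0.2,0,0,0,0,1, 0,0.4,0,0,0,0.02,1, 0,0.6,0,0,0,0.04,1, 0,0.8,0,0,0,0.069,1, 0,1,0,0,0,0.069,1]'; python3 -m crank '[0.1,0.2,0,0,0,0,1, 0.2,0.4,0,0,0,0,1, 0.3,0.7,0,0,0,0,1, 0.467,0.997,0,0,0,0,1, 0.467,0.997,-0.2,0,0,0,1]'; python3 -m crank '[0,0,-0.2,0,0,0,1, 0,0,-0.4,0,0,0,1, 0,0,-0.6,0,0,0,1, 0,0,-0.75,0,0,0,1, 0,0,-0.83,0,0,0,1]';  python3 -m crank '[0,0,-0.04,0,0,0,1, 0,0,-0.07,0,0,0,1, 0,0,-0.074,0,0,0,1, 0,0,-0.074,0,0,0,1, 0,0,-0.074,0,0,0,1]'; python3 - <<'E'
from fit import *
st();S=cam("side");crop(S,90,200,160,280,5,"pics/y_s.png")
E
```

```text
clock: 35.17
ee_pos: [526.1, -14.6, 170.8]
orientation: [-3.141, -0.001, -0.027]
ft_force: [-0.2, -0.4, -0.3]
width: 13.8
clock: 35.8
ee_pos: [526.1, 105.5, 170.8]
orientation: [-3.141, -0.001, 0.009]
ft_force: [-0.3, 0.3, -1.1]
width: 13.9
clock: 36.42
ee_pos: [584.8, 227.6, 148.1]
orientation: [-3.138, -0.006, 0.011]
ft_force: [-0.6, -0.7, -0.4]
width: 13.8
clock: 37.05
ee_pos: [581.9, 224.2, 45.7]
orientation: [3.141, 0.001, 0.009]
ft_force: [-0.5, 0.8, -0.9]
width: 13.6
clock: 37.67
ee_pos: [582.2, 224.6, 38.0]
orientation: [-3.141, -0.001, 0.009]
ft_force: [-0.4, -1.3, -0.7]
width: 13.7
t 37.67 tcp [582.2 224.6  38. ] rpy [-3.1 -0.   0. ] F [-0.4 -1.3 -0.7] w 13.7
```

View pics/y_s.png

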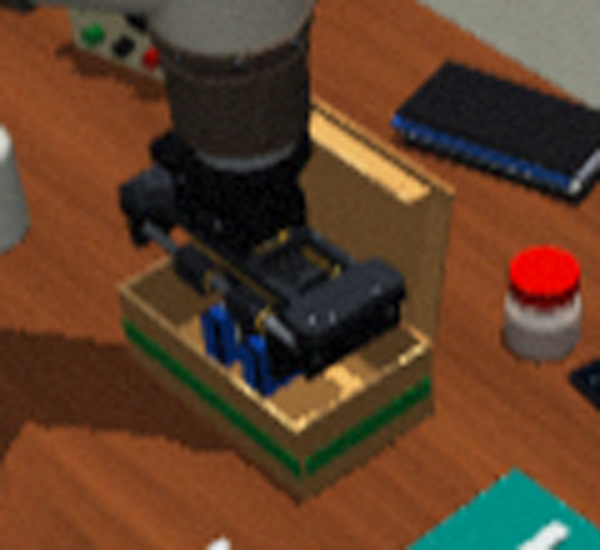

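```bash
python3 -m crank '[0,0,0,0,0,0,0.65, 0,0,0,0,0,0,0.55, 0,0,0,0,0,0,0.4, 0,0,0,0,0,0,0.4, 0,0,0.1,0,0,0,0.4]'; python3 -m crank '[0,0,0.3,0,0,0,0.4, 0,0,0.5,0,0,0,0.4, 0,-0.1,0.7,0,0,0,0.4, -0.2,-0.3,0.9,0,0,0,0.4, -0.5,-0.5,1,0,0,0,0.4]'; python3 - <<'E'
from fit import *
W=cam("wrist","pics/z_w.png");st();S=cam("side");crop(S,90,200,160,280,5,"pics/z_s.png")
E
```

```text
clock: 38.35
ee_pos: [581.3, 224.0, 49.0]
orientation: [3.14, 0.002, 0.009]
ft_force: [0.3, -0.7, -0.7]
width: 25.8
clock: 38.98
ee_pos: [522.6, 164.3, 171.8]
orientation: [-3.14, -0.003, 0.009]
ft_force: [0.2, -0.3, 0.2]
width: 26.3
t 39.02 tcp [517.5 161.2 172.6] rpy [-3.1  0.   0. ] F [-5.3 -2.5 -1.1] w 26.1
```

View pics/z_w.png

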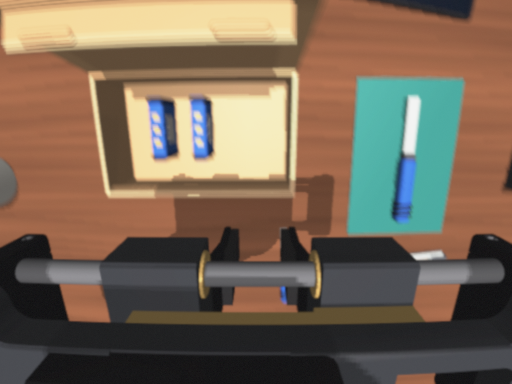

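```bash
python3 -m crank '[0,-0.2,0,0,0,0,0.4, 0,-0.4,0,0,0,-0.02,0.4, 0,-0.6,0,0,0,-0.04,0.4, 0,-0.8,0,0,0,-0.069,0.4, 0,-1,0,0,0,-0.069,0.4]'; python3 -m crank '[0,-0.2,0,0,0,0,0.4, 0,-0.4,0,0,0,0,0.4, 0,-0.6,0,0,0,0,0.4, 0,-0.8,0,0,0,0,0.4, 0,-1,0,0,0,0,0.4]'; python3 -m crank '[0,-0.2,0,0,0,0,0.4, 0,-0.4,0,0,0,0,0.4, 0.1,-0.6,0,0,0,0,0.4, 0.2,-0.8,0,0,0,0,0.4, 0.3,-1,-0.1,0,0,0,0.4]'; python3 -m crank '[0.05,-0.2,-0.1,0,0,0,0.4, 0.1,-0.45,-0.2,0,0,0,0.4, 0.125,-0.7,-0.35,0,0,0,0.4, 0.125,-0.83,-0.45,0,0,0,0.4, 0.125,-0.83,-0.5,0,0,0,0.4]'; python3 - <<'E'
from fit import *
W=cam("wrist","pics/za_w.png");st()
E
```

```text
clock: 39.7
ee_pos: [522.5, 43.9, 170.2]
orientation: [-3.141, -0.001, -0.027]
ft_force: [0.9, 1.1, -0.4]
width: 26.2
clock: 40.33
ee_pos: [522.6, -76.2, 170.2]
orientation: [-3.142, -0.001, -0.027]
ft_force: [0.6, -0.5, -0.4]
width: 26.2
clock: 40.95
ee_pos: [559.7, -196.6, 159.1]
orientation: [3.141, -0.004, -0.027]
ft_force: [-0.5, 0.2, -0.5]
width: 26.4
clock: 41.58
ee_pos: [572.7, -295.7, 96.8]
orientation: [-3.141, 0.001, -0.029]
ft_force: [-0.8, 0.6, -1.0]
width: 26.3
t 41.62 tcp [ 572.4 -294.9   96.3] rpy [-3.1  0.  -0. ] F [-0.   0.1 -0.3] w 26.1
```

View pics/za_w.png

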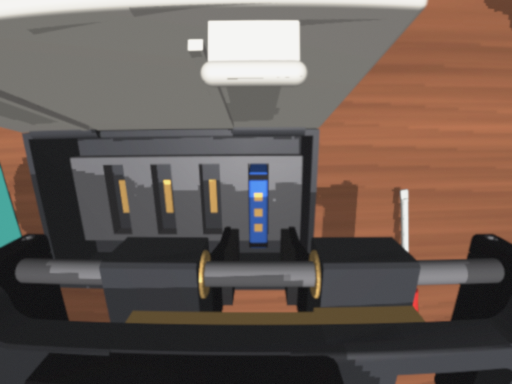

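```bash
python3 -m crank '[0,0,-0.15,0,0,0,0.4, 0,0,-0.3,0,0,0,0.4, 0,0,-0.42,0,0,0,0.4, 0,0,-0.496,0,0,0,0.4, 0,0,-0.496,0,0,0,0.6]'; python3 -m crank '[0,0,0,0,0,0,1, 0,0,0,0,0,0,1, 0,0,0,0,0,0,1, 0,0,0.03,0,0,0,1, 0,0,0.1,0,0,0,1]'; python3 -m crank '[0,0,0.2,0,0,0,1, 0,0,0.4,0,0,0,1, 0,0,0.6,0,0,0,1, 0,0,0.8,0,0,0,1, 0,0,1,0,0,0,1]'; python3 -m crank '[-0.05,0.2,0,0,0,0,1, -0.1,0.4,0,0,0,0,1, -0.2,0.6,0,0,0,0,1, -0.3,0.8,0,0,0,0,1, -0.4,1,0,0,0,0,1]'; python3 -m crank '[0,0.2,0,0,0,0,1, 0,0.4,0,0,0,0,1, 0,0.6,0,0,0,0,1, 0,0.8,0,0,0,0,1, 0,1,0,0,0,0,1]'; python3 - <<'E'
from fit import *
W=cam("wrist","pics/zb_w.png");st()
E
```

```text
clock: 42.25
ee_pos: [572.6, -295.0, 37.0]
orientation: [-3.141, 0.002, -0.027]
ft_force: [0.1, 0.6, 0.0]
width: 22.0
clock: 42.88
ee_pos: [572.8, -295.1, 50.2]
orientation: [-3.141, 0.001, -0.027]
ft_force: [1.1, 0.3, 0.1]
width: 13.9
clock: 43.5
ee_pos: [572.8, -295.1, 171.6]
orientation: [3.142, -0.0, -0.027]
ft_force: [1.1, 0.1, -1.4]
width: 13.9
clock: 44.12
ee_pos: [524.5, -174.4, 170.8]
orientation: [3.142, -0.001, -0.027]
ft_force: [-0.1, 1.3, -1.4]
width: 13.8
clock: 44.75
ee_pos: [524.9, -54.4, 170.8]
orientation: [-3.141, -0.001, -0.027]
ft_force: [1.0, 0.2, -1.6]
width: 14.0
t 44.8 tcp [525.1 -52.5 170.9] rpy [-3.1 -0.  -0. ] F [-1.4  1.  -1.1] w 13.2
```

View pics/zb_w.png

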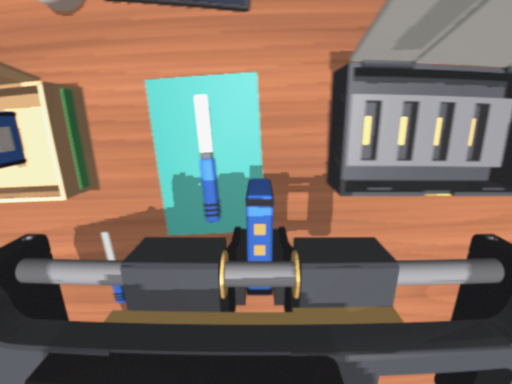

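```bash
python3 -m crank '[0,0.2,0,0,0,0,1, 0,0.4,0,0,0,0.02,1, 0,0.6,0,0,0,0.04,1, 0,0.8,0,0,0,0.069,1, 0,1,0,0,0,0.069,1]'; python3 - <<'E'
from fit import *
W=cam("wrist","pics/zc_w.png");st()
E
```

```text
clock: 45.42
ee_pos: [525.0, 65.4, 170.8]
orientation: [-3.141, -0.001, 0.009]
ft_force: [-0.3, -0.1, -0.6]
width: 14.2
t 45.48 tcp [525.5  67.5 170.8] rpy [-3.1 -0.   0. ] F [ 0.2  1.5 -0.7] w 14.0
```

View pics/zc_w.png

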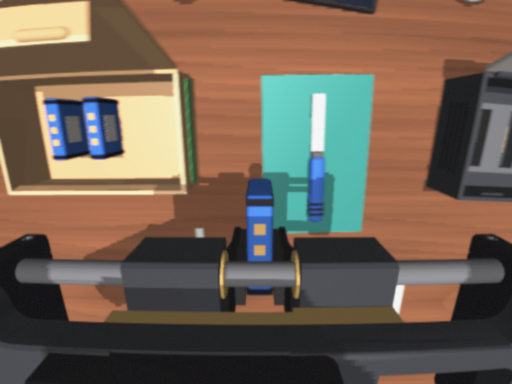

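```bash
python3 -m crank '[0.1,0.2,0,0,0,0,1, 0.2,0.4,0,0,0,0,1, 0.3,0.7,0,0,0,0,1, 0.475,0.997,0,0,0,0,1, 0.475,0.997,-0.2,0,0,0,1]'; python3 -m crank '[0,0,-0.2,0,0,0,1, 0,0,-0.4,0,0,0,1, 0,0,-0.6,0,0,0,1, 0,0,-0.75,0,0,0,1, 0,0,-0.83,0,0,0,1]';  python3 -m crank '[0,0,-0.04,0,0,0,1, 0,0,-0.07,0,0,0,1, 0,0,-0.074,0,0,0,1, 0,0,-0.074,0,0,0,1, 0,0,-0.074,0,0,0,1]'; python3 -m crank '[0,0,0,0,0,0,0.65, 0,0,0,0,0,0,0.55, 0,0,0,0,0,0,0.4, 0,0,0,0,0,0,0.4, 0,0,0.1,0,0,0,0.4]'; python3 -m crank '[0,0,0.3,0,0,0,0.4, 0,0,0.5,0,0,0,0.4, -0.1,0.1,0.7,0,0,0,0.4, -0.3,0.2,0.9,0,0,0,0.4, -0.5,0.3,1,0,0,0,0.4]'; python3 - <<'E'
from fit import *
W=cam("wrist","pics/zd_w.png");st();S=cam("side");crop(S,90,200,160,280,5,"pics/zd_s.png")
E
```

```text
clock: 46.1
ee_pos: [585.4, 188.1, 147.7]
orientation: [-3.139, -0.006, 0.011]
ft_force: [-0.5, -0.1, -0.7]
width: 13.7
clock: 46.72
ee_pos: [582.3, 184.6, 45.4]
orientation: [3.141, 0.001, 0.009]
ft_force: [1.0, 0.9, -0.9]
width: 13.9
clock: 47.35
ee_pos: [582.2, 184.6, 38.0]
orientation: [-3.141, -0.001, 0.009]
ft_force: [0.3, -0.1, -0.5]
width: 13.8
clock: 47.98
ee_pos: [581.3, 184.1, 49.1]
orientation: [3.14, 0.002, 0.009]
ft_force: [0.1, -0.1, -0.3]
width: 25.9
clock: 48.6
ee_pos: [522.1, 221.1, 172.1]
orientation: [-3.14, -0.003, 0.009]
ft_force: [-0.4, 0.2, -0.2]
width: 25.9
t 48.65 tcp [520.1 222.1 173.4] rpy [-3.1 -0.   0. ] F [-2.3 -0.1  0.3] w 26.3
```

View pics/zd_w.png

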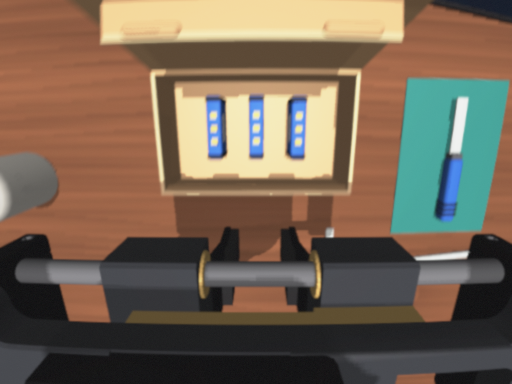

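View pics/zd_s.png

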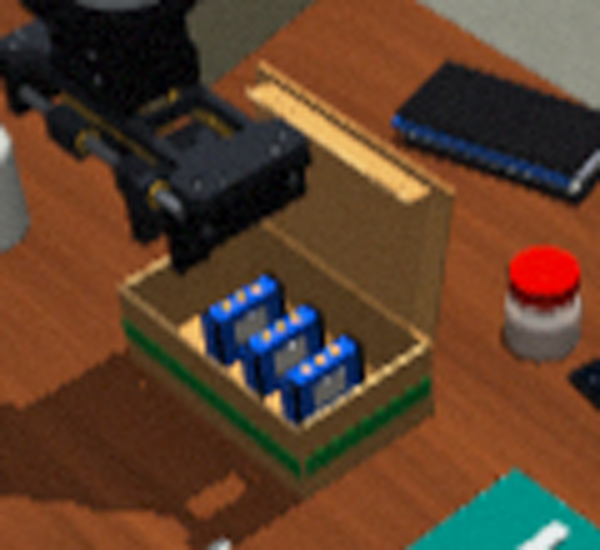

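All three packs stand upright in the carton at columns 215, 256 and 298, well back from the front wall, and the case is empty. Now the lid: close the fingers and go up and over behind it.

```bash
python3 -m crank '[0,0,0.2,0,0,0,1, 0,0.01,0.4,0,0,0,1, 0,0.03,0.6,0,0,0,1, 0.2,0.03,0.65,0,0,0,1, 0.5,0.03,0.7,0,0,0,1]'; python3 -m crank '[0.2,0,0,0,0,0,1, 0.4,0,0,0,0,0,1, 0.6,0,0,0,0,0,1, 0.8,0,0,0,0,0,1, 1,0,0,0,0,0,1]'; python3 -m crank '[0.1,0,0,0,0,0,1, 0.11,0,-0.2,0,0,0,1, 0.11,0,-0.4,0,0,0,1, 0.11,0,-0.6,0,0,0,1, 0.11,0,-0.72,0,0,0,1]'; python3 - <<'E'
from fit import *
st();S=cam("side");crop(S,60,200,140,300,5,"pics/ze_s.png");T=cam("top");crop(T,120,220,140,260,6,"pics/ze_t.png")
E
```

```text
clock: 49.32
ee_pos: [582.7, 223.9, 254.8]
orientation: [-3.141, -0.001, 0.009]
ft_force: [0.9, 0.6, 0.0]
width: 0.4
clock: 49.95
ee_pos: [703.2, 223.4, 253.2]
orientation: [3.141, 0.0, 0.008]
ft_force: [0.5, 0.2, -0.2]
width: 0.2
clock: 50.58
ee_pos: [715.1, 223.3, 165.3]
orientation: [3.141, 0.002, 0.008]
ft_force: [-0.5, 0.8, -0.2]
width: 0.3
t 50.58 tcp [715.1 223.3 165.3] rpy [3.1 0.  0. ] F [-0.5  0.8 -0.2] w 0.3
```

View pics/ze_s.png

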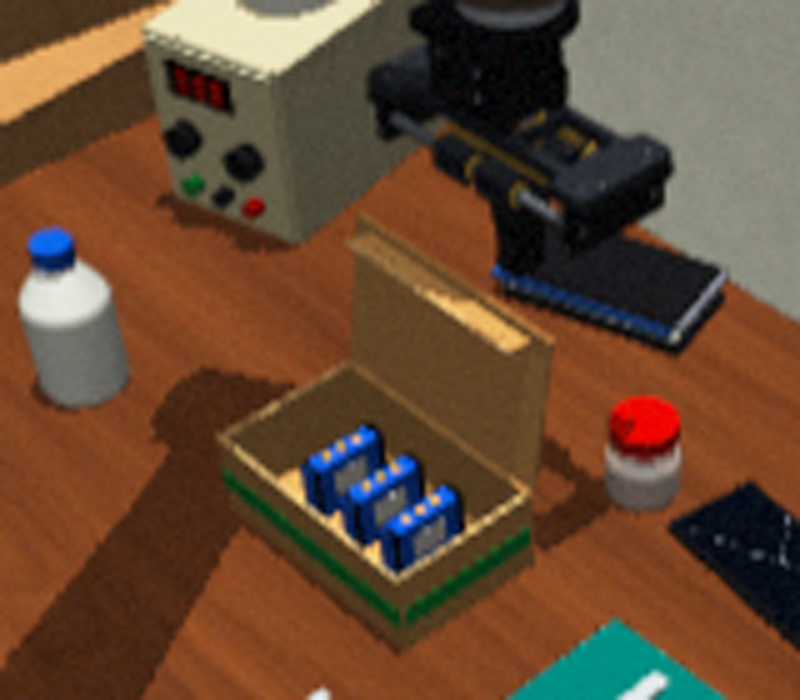

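```bash
python3 -m crank '[-0.21,0,0,0,0,0,1, -0.377,0,0.024,0,0,0,1, -0.543,0,0.057,0,0,0,1, -0.668,0,0.074,0,0,0,1, -0.8,0,0.04,0,0,0,1]'; python3 - <<'E'
from fit import *
st();S=cam("side");crop(S,60,200,140,300,5,"pics/zf_s.png")
E
```

```text
clock: 51.3
ee_pos: [620.1, 224.5, 174.5]
orientation: [-3.14, -0.005, 0.009]
ft_force: [0.1, 1.0, -0.6]
width: 0.7
t 51.3 tcp [620.1 224.5 174.5] rpy [-3.1 -0.   0. ] F [ 0.1  1.  -0.6] w 0.7
```

View pics/zf_s.png

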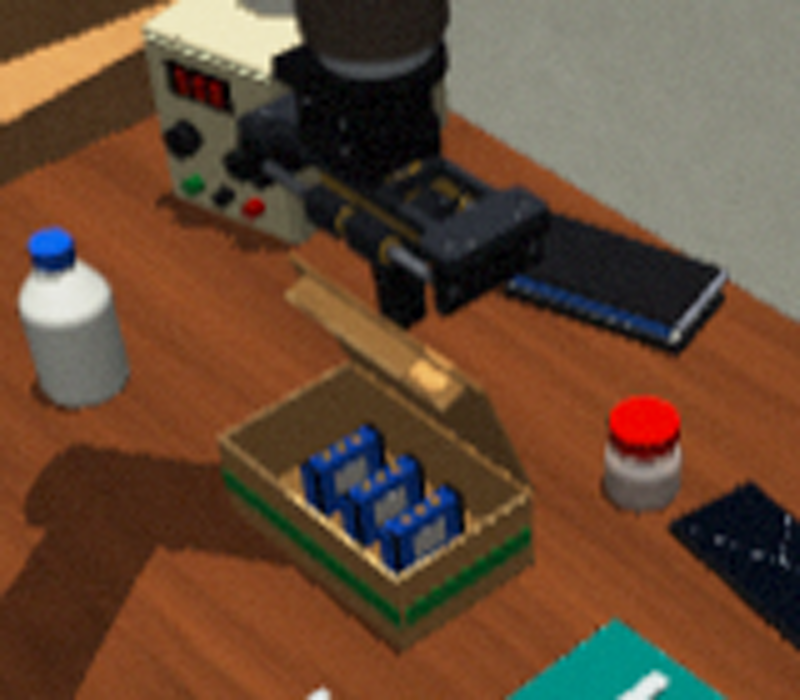

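```bash
python3 -m crank '[-0.189,0,-0.078,0,0,0,1, -0.314,0,-0.178,0,0,0,1, -0.418,0,-0.3,0,0,0,1, -0.51,0,-0.44,0,0,0,1, -0.568,0,-0.557,0,0,0,1]'; python3 - <<'E'
from fit import *
st();S=cam("side");crop(S,60,200,140,300,5,"pics/zg_s.png")
E
```

```text
clock: 51.98
ee_pos: [552.0, 224.6, 106.1]
orientation: [-3.14, -0.003, 0.009]
ft_force: [0.4, -0.1, 0.5]
width: 0.1
t 51.98 tcp [552.  224.6 106.1] rpy [-3.1 -0.   0. ] F [ 0.4 -0.1  0.5] w 0.1
```

View pics/zg_s.png

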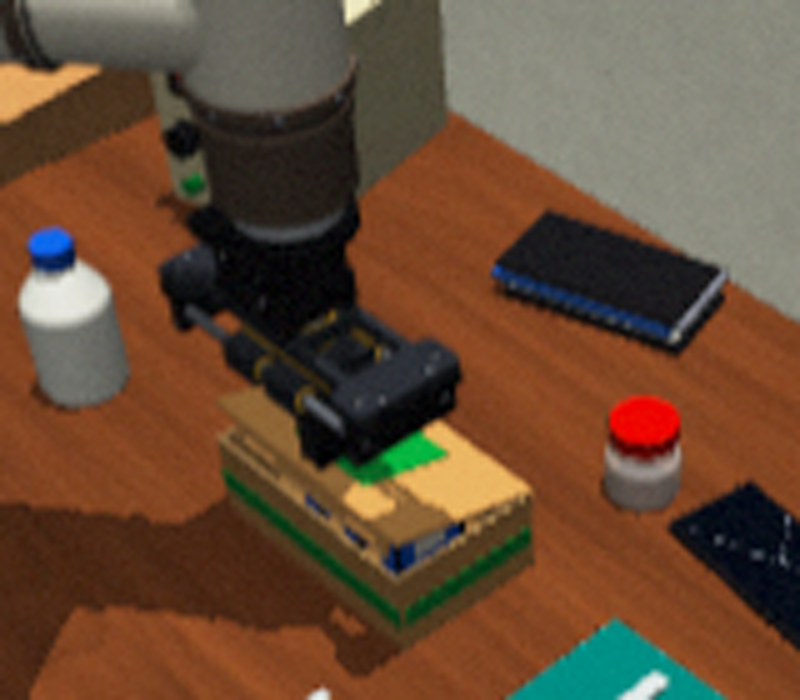

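```bash
python3 -m crank '[-0.03,0,-0.06,0,0,0,1, -0.05,0,-0.12,0,0,0,1, -0.067,0,-0.16,0,0,0,1, -0.067,0,-0.185,0,0,0,1, -0.067,0,-0.2,0,0,0,1]'; python3 - <<'E'
from fit import *
st();S=cam("side");crop(S,60,200,140,300,5,"pics/zh_s.png")
E
```

```text
clock: 52.65
ee_pos: [542.3, 223.9, 82.1]
orientation: [3.14, 0.002, 0.009]
ft_force: [-4.7, -0.2, 14.9]
width: 0.8
t 52.65 tcp [542.3 223.9  82.1] rpy [3.1 0.  0. ] F [-4.7 -0.2 14.9] w 0.8
```

View pics/zh_s.png

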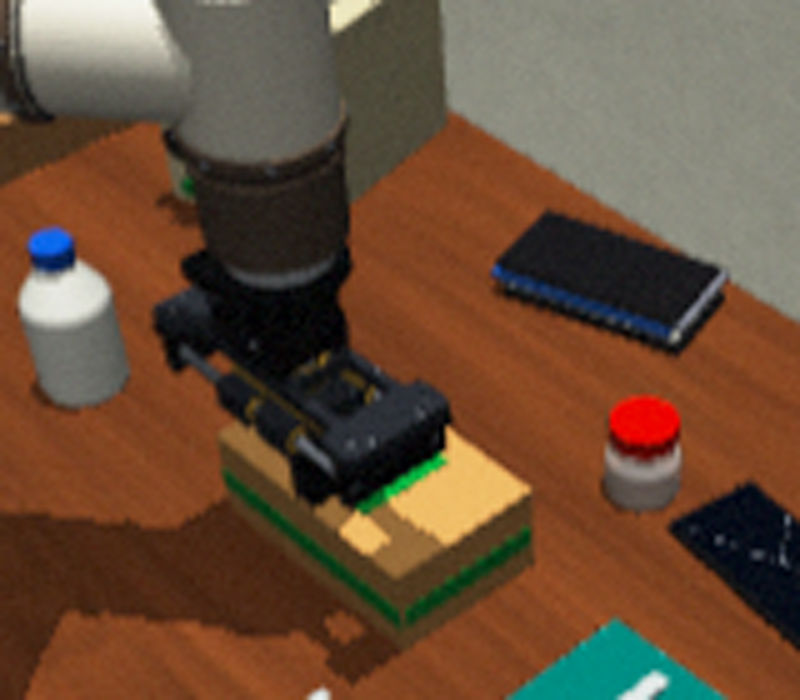

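```bash
python3 -m crank '[0,0,-0.01,0,0,0,1, 0,0,-0.01,0,0,0,1, 0,0,0,0,0,0,1, 0,0,0.05,0,0,0,1, 0,0,0.15,0,0,0,1]'; python3 -m crank '[0,0,0.2,0,0,0,1, 0,0,0.4,0,0,0,1, 0,-0.1,0.6,0,0,0,1, -0.2,-0.4,0.8,0,0,0,0, -0.4,-0.8,1,0,0,0,0]'; python3 - <<'E'
from fit import *
st();S=cam("side");crop(S,60,200,140,300,5,"pics/zi_s.png");W=cam("wrist","pics/zi_w.png")
E
```

```text
clock: 53.32
ee_pos: [542.0, 223.5, 98.5]
orientation: [3.14, 0.003, 0.008]
ft_force: [-0.1, 0.6, -0.3]
width: 0.5
clock: 53.95
ee_pos: [494.3, 127.5, 219.8]
orientation: [3.141, 0.001, 0.01]
ft_force: [1.1, -0.8, 0.1]
width: 13.2
t 53.95 tcp [494.3 127.5 219.8] rpy [3.1 0.  0. ] F [ 1.1 -0.8  0.1] w 13.2
```

View pics/zi_s.png

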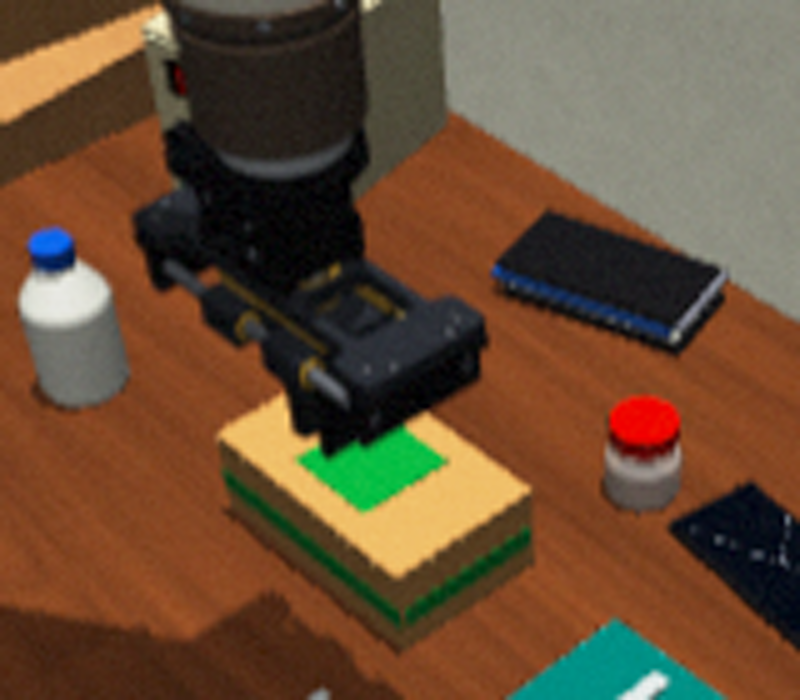

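View pics/zi_w.png

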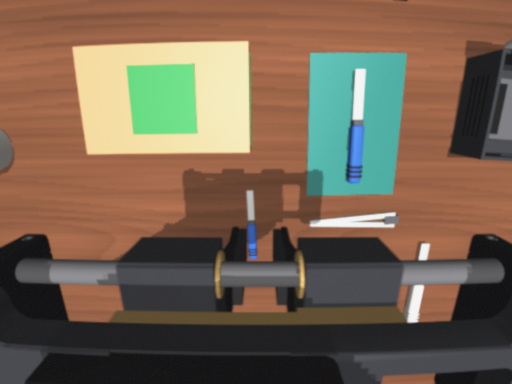

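```bash
python3 -m crank '[-0.2,-0.2,0.05,0,0,0,0, -0.4,-0.4,0.1,0,0,0,0, -0.6,-0.6,0.2,0,0,0,0, -0.7,-0.8,0.3,0,0,0,0, -0.8,-1,0.4,0,0,0,0]'; python3 -m crank '[0,0,0,0,0,0,0, 0,0,0,0,0,0,0, 0,0,0,0,0,0,0, 0,0,0,0,0,0,0, 0,0,0,0,0,0,0]'; python3 - <<'E'
from fit import *
st();S=cam("side","pics/zj_s.png");W=cam("wrist","pics/zj_w.png");T=cam("top","pics/zj_t.png")
crop(W,0,200,100,300,4,"pics/zj_w2.png");crop(S,90,300,170,410,3,"pics/zj_s2.png")
for l in ["blade_tip","handle_end","mat"]:
    for x in ctrl.place_of("wrist",l)[:3]: print(l,x["point"],x["score"],onz(W,x["point"],10 if l!="mat" else 0))
for l in ["cover_edge","cover_hinge","flap_edge"]:
  a=ctrl.place_of("side",l)[:2];b=ctrl.place_of("top",l)[:2]
  for x in a:
    for y in b: print(l,x["point"],y["point"],*tri([(S,x["point"]),(T,y["point"])]))
E
```

```text
clock: 54.68
ee_pos: [398.3, 7.6, 267.6]
orientation: [-3.141, 0.0, 0.009]
ft_force: [1.0, -0.1, -0.3]
width: 43.4
clock: 55.3
ee_pos: [399.1, 8.3, 266.9]
orientation: [3.141, 0.001, 0.009]
ft_force: [-0.2, -0.5, 0.4]
width: 43.1
t 55.3 tcp [399.1   8.3 266.9] rpy [3.1 0.  0. ] F [-0.2 -0.5  0.4] w 43.1
blade_tip [117.4, 171.2] 0.74 [474.7 132.8  10. ]
blade_tip [175.6, 343.9] 0.59 [ 393.7 -116.4   10. ]
handle_end [188.2, 178.0] 0.96 [372.3 130.2  10. ]
handle_end [106.7, 267.2] 0.93 [489.6  -1.3  10. ]
handle_end [257.7, 335.7] 0.6 [ 258.4 -116.2   10. ]
mat [55.5, 263.7] 0.65 [557.1   4.2   0. ]
cover_edge [194.1, 356.8] [149.4, 334.6] [ 667.8 -238.1  183.1] [0.5, 0.5]
cover_edge [194.1, 356.8] [201.8, 194.6] [578.5 -22.7 221.6] [234.9, 234.9]
flap_edge [158.7, 198.6] [203.2, 192.8] [519.7 225.   77.5] [5.1, 5.1]
```

View pics/zj_s2.png

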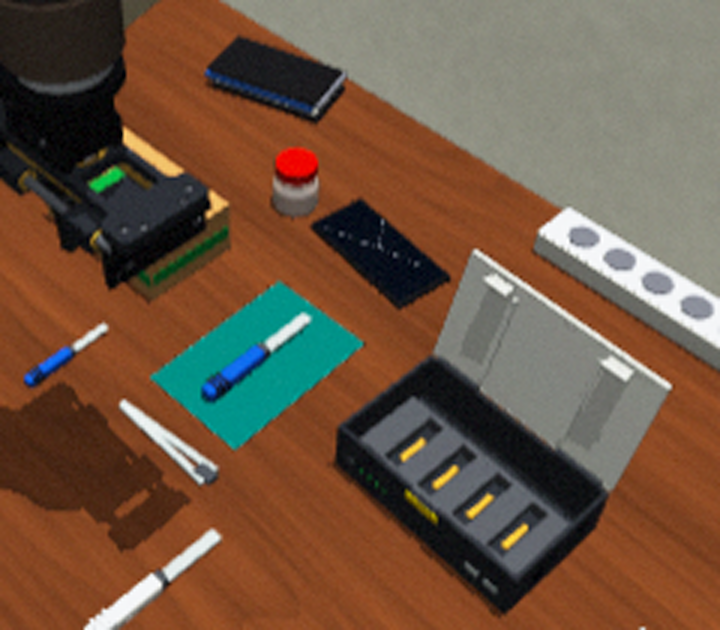

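View pics/zj_w.png

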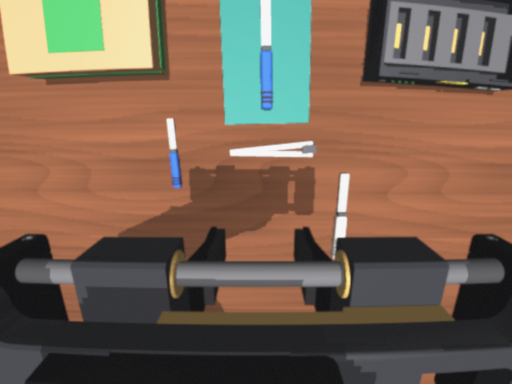

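View pics/zj_t.png

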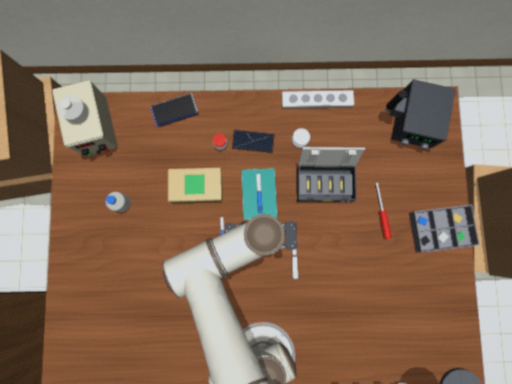

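```bash
python3 -m crank '[0,-0.2,0,0,0,0,0, 0,-0.4,0,0,0,0,0, 0,-0.6,0.1,0,0,0,0, 0,-0.8,0.2,0,0,0,0, 0,-1,0.3,0,0,0,0]'; python3 -m crank '[0,0,0,0,0,0,0, 0,0,0,0,0,0,0, 0,0,0,0,0,0,0, 0,0,0,0,0,0,0, 0,0,0,0,0,0,0]'; python3 - <<'E'
from fit import *
st();S=cam("side");T=cam("top")
crop(S,120,200,170,260,8,"pics/zk_s.png");crop(T,150,220,150,290,5,"pics/zk_t.png")
E
```

```text
clock: 56.52
ee_pos: [398.9, -112.7, 303.6]
orientation: [-3.142, -0.0, 0.009]
ft_force: [1.1, -0.0, -0.2]
width: 43.6
clock: 57.15
ee_pos: [399.0, -111.6, 303.0]
orientation: [3.142, 0.0, 0.009]
ft_force: [0.1, -0.2, 1.3]
width: 43.7
t 57.15 tcp [ 399.  -111.6  303. ] rpy [3.1 0.  0. ] F [ 0.1 -0.2  1.3] w 43.7
```

View pics/zk_s.png

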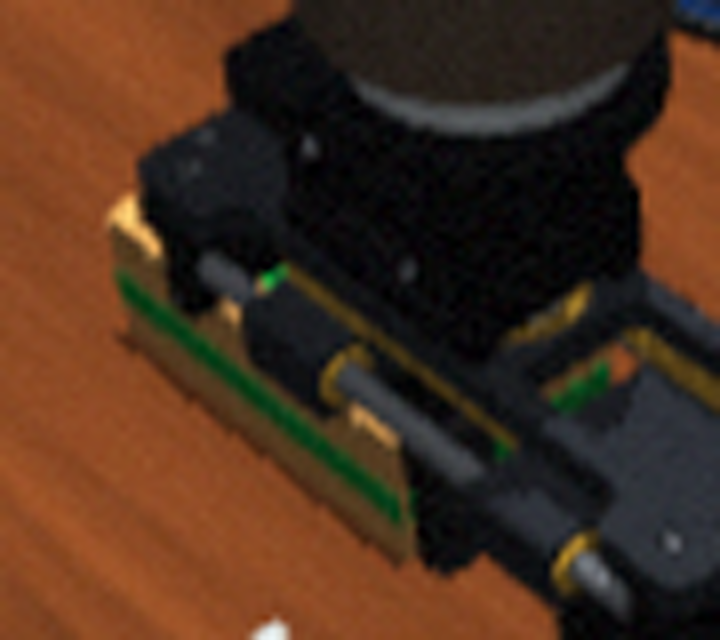

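View pics/zk_t.png

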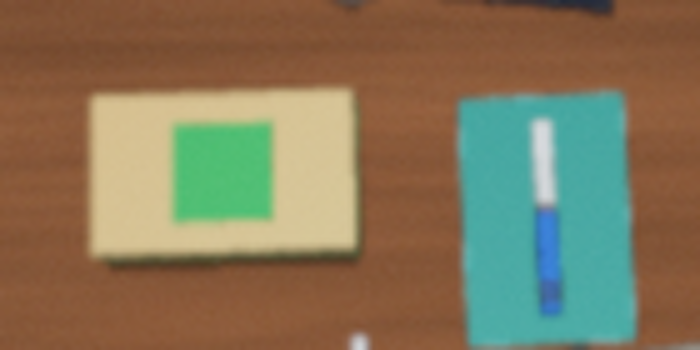

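The side view after release shows the lid's front corner at the same pixel (400,578) as under the 15 N press, so the tab is holding. The spudger lies well inside the mat, the cover stands open at about 1.77 rad, and the arm is clear. Handing in.

```bash
python3 - <<'E'
from station import ctrl
print(ctrl.job_done())
E
```

```text
the job is handed in; nothing more can be done
None
```

I finished every step and handed the job in at about 57 s of the 208 s allowed. No verdict came back.

**What I did**
- **Cover:** I put the spudger blade about 40 mm into the notch and levered on the notch bottom until the clips let go. I then swung the cover past upright with the blade tip. The fingers never touched the cover.
- **Spudger:** I laid it back in the middle of its mat.
- **Packs:** Three packs were present (case slots y = +20, −20 and −60). I set each one down standing in the carton, clear of the lid's tab.
- **Lid:** I swung the carton lid over with closed fingers and pressed it, with about 15 N showing at the end of the press.

**Last checks**
- **Cover:** it stands at about 1.77 rad, measured from two views.
- **Lid:** after release its front corner stayed at the same pixel as while pressed, so the tab is holding. I judged the angle from pictures only. A later side view was partly hidden by the gripper.
- **Spudger:** it lies fully inside the mat in the wrist and top views.
- **Other items:** they looked unmoved in the final top view, and the arm was clear of everything.

**Measurements that disagreed**
- The wrist camera put the packs about 2.5 mm off the positions worked out from the case. I used the case positions, and the packs were centred in the fingers.
- In the last wrist picture the network did not report the tip of the spudger on the mat, so I relied on the pictures for it.
- The network's estimate of the shut lid's edge was rough, about 12 mm high with a 5 mm residual. I did not rely on it.

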